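Put the cleaned microscope objectives back on their rail in order of length

TASK

The four microscope objectives have been cleaned; put them back upright on the aluminium rail in order of length, one to a station. The longest (blue ring) goes in the sprung roller clip at one end of the rail: press it straight down until it is fully home and the rollers have closed on its neck, and only then let go of it. Seat the other three in the cups so that the row gets steadily shorter away from the clip, with the shortest at the far end, and leave the amber oil bottle standing where it is.

Things in the scene. Friction and masses are not known exactly. Their poses are not given: they have to be found in the camera images.
- objective_red: loose microscope objective, upright, 44 mm tall, about 80 g, round, white barrel with red ring at its top. Origin: centre of underside, z up. Foot 26 mm across to z = 4 mm, flange 33 mm to z = 10, neck 26 mm to z = 13, straight barrel 30 mm across (grip here) from z = 13 to 37, nose 22 mm across above. The shortest.
- objective_yellow: loose microscope objective, upright, 54 mm tall, about 95 g, round, white barrel with yellow ring at its top. Origin: centre of underside, z up. Foot 26 mm across to z = 4 mm, flange 33 mm to z = 10, neck 26 mm to z = 14, straight barrel 30 mm across (grip here) from z = 14 to 43, nose 21 mm across above. The second shortest.
- objective_green: loose microscope objective, upright, 65 mm tall, about 110 g, round, white barrel with green ring at its top. Origin: centre of underside, z up. Foot 26 mm across to z = 4 mm, flange 33 mm to z = 10, neck 26 mm to z = 15, straight barrel 30 mm across (grip here) from z = 15 to 50, nose 20 mm across above. The second longest.
- objective_blue: loose microscope objective, upright, 77 mm tall, about 125 g, round, white barrel with blue ring at its top. Origin: centre of underside, z up. Foot 26 mm across to z = 4 mm, flange 33 mm to z = 10, neck 26 mm to z = 31, straight barrel 30 mm across (grip here) from z = 31 to 62, nose 17 mm across above. The longest and the only one with a long neck, for the rollers of the clip.
- seat_a: plain seat: fixed grey cup with black floor, 53 mm across, 10 mm high. Origin: centre of underside, on the rail, 10 mm above the worktop; y along the row. Recess 43 mm across, 4 mm deep: a seated objective's underside is 6 mm above the origin. One of the two middle stations; whether it or seat_b is next to the clip varies.
- seat_b: plain seat: fixed grey cup with black floor, 53 mm across, 10 mm high. Origin: centre of underside, on the rail, 10 mm above the worktop; y along the row. Recess 43 mm across, 4 mm deep: a seated objective's underside is 6 mm above the origin. The other of the two middle stations.
- seat_end: plain seat: fixed grey cup with black floor, 53 mm across, 10 mm high. Origin: centre of underside, on the rail, 10 mm above the worktop; y along the row. Recess 43 mm across, 4 mm deep: a seated objective's underside is 6 mm above the origin. The end station at the other end of the rail from the clip. Stations are 78 mm apart in a straight row; rail 50 x 335 x 10 mm.
- clip: sprung clip at one end of the row (which end varies): fixed dark steel base 48 x 98 mm, two white rollers 18 mm across that part along y, the row. Origin: centre of underside, on the rail, 10 mm above the worktop. Floor, where an objective rests when home: z = 6 mm; axles z = 23.5; top z = 33, so grip the long objective at 48 mm or more above its underside to keep fingertips clear.
- jaw_left (a joint): opening (m) of each roller of the clip; they are sprung and linked, gap 23 mm at 0 (empty). 0.0015: closed on the neck; 0.005: flange passing; at most 0.0095. Pressing straight down with 5 to 10 N spreads them, then they snap in over the flange and the objective meets the hard floor. The objective may enter up to 4 mm off centre along y.
- oil_bottle: loose amber dropper bottle with black bulb, a bystander, 31 mm across and 100 mm tall, standing among the objectives. Origin: centre of its underside, z up.
Not all that is in view belongs to the job. What is shaped like the objective_blue but purple is not meant.

How it is judged:
By the outcome, as a careful person would: the job done as asked, in the order asked, and still so for the second after the job is handed in, with the robot touching nothing.
It also fails if it takes over 112 s, if anything falls off the work surface, if the arm or the gripper's body presses on something with over 40 N, if the wrist force passes 120 N, or if a joint passes its speed limit or range.

ROBOT

A 6-joint arm with a two-finger parallel gripper is mounted at the origin on a cart in front of the work surface, level with it; the furniture and walls round the work are solid. World frame = base frame: x ahead of the robot, y to its left, z up, the work surface at z = 0. Lengths are in m, angles in rad, forces in N, time in s.
With the tool pointing down it reaches from about 0.4 to 0.825 m from the base axis. Payload 7 kg.
Tool frame: the origin (TCP) lies on the centre line of the jaws, within the pads' length; the fingertips stand 22 mm ahead of it and the grasp point (between the pads) lies 3 mm ahead of it (arm.tcp_to_tips is the distance from the TCP to the fingertips, in m); z points along the fingers, y is the line along which they close (so a half turn about z gives the same grasp; the last joint's range is limited). The gripper opens to 88 mm and grips with 3 to 60 N. Pads are 19 mm wide; open, the fingers measure 130 mm over their backs; the gripper's body (78 mm by 193 mm) begins 47 mm behind the grasp point.
Start: joints at [-1.011, 0.359, 0.012, 0, -1.224, -0.288], TCP at [0.181, -0.65, 0.249] pointing down, gripper open.
Joint ranges: [-3.07, 3.07], [-1.43, 2.12], [-1.02, 1.25], [-3.03, 1.67], [-3.05, -0], [-3.03, 3.03]. Speed limits (rad/s): [2.39, 2.39, 3.01, 3.14, 3.14, 3.14].

INTERFACE

Orientations are given as [roll, pitch, yaw] about the fixed x, y, z axes, in that order (R = Rz(yaw) Ry(pitch) Rx(roll)).
In Python, from station import arm gives the robot as it stands.
- The arm moves only by the tool jog_arm, never from a script. Its argument "targets" is a list of rows, each an object of numbers: "dx", "dy", "dz": the shift along the tool's x, y, z in mm; "rx", "ry", "rz": the turn, a rotation vector about the tool's x, y, z in rad; "gripper": the closure, from 0 (fully open) to 1 (shut). In form: [{"dx": .., "dy": .., "dz": .., "rx": .., "ry": .., "rz": .., "gripper": ..}, ...]. A call has exactly 8 rows; each row is the pose to reach, as a shift and turn from the pose commanded when the call began, along the tool's axes at that moment; what a row does not reach only later rows make up. A row lasts 1/12 s, in which the tool goes at most 41.7 mm and 7.16 degrees, less where a joint would pass 70% of its speed; a pose out of reach is approached as far as the arm can. A call with a gripper value outside its range is refused whole. The fingers move at their own pace and stop on an object; "force" is the grip in N (left out, the last holds). Time passes only in rows, so rows that repeat a pose let the fingers close, or fill a call up. It gives the time, the measured TCP pose, the force, the opening and the grip force at its end, in the units of the state.
- arm.get_state(): the state, without advancing time (a new reading comes with each control period).
- arm.grab_frame(name): name is "scene" or "top" or "wrist"; returns a dict with "frame" (420x560x3 uint8, red, green, blue), "z_map" (420x560 float32, m along the optical axis (not along the pixel's ray), 0 where there is no reading), "fx", "fy", "cx", "cy" (pixels), "view" (4x4, takes a point from world to camera coordinates). Camera axes: x right, y down, z forward; pixel columns grow to the right and rows downward; lengths in m; the calibration is good to about 2 mm. The wrist camera is an equidistant fisheye: a pixel r from the principal point sees the ray r / f radians off the axis. A picture is of the moment at which its call begins.
- arm.job_done(): hands the job in; it is judged then, once.
The state is a dict: "t": time; "q": joint angles; "qd": joint speeds; "joint_efforts": joint torques, N m; "eef_pos": TCP position; "ee_rot": TCP orientation; "force": force on the tool from outside, world axes, zero at the start; "moment": the same for the moment, N m; "width": finger opening in m; "gripper_force": force on a finger pad.
Only numpy, scipy, OpenCV 4.12 (cv2) and the standard library are available. Lean on these libraries where they do the work, as an engineer would, in place of code of your own. Each camera call takes 0.05 s, during which the arm holds its last target. There are 200 camera calls.

## Working session

There is one attempt and no reset: what is moved stays moved. The work goes in short steps, Python scripts to look and compute and a tool call to move; the robot and the scene stay as the last step left them, time stands still between calls to the robot, and variables do not carry over. Pictures are saved under pics/ and viewed, at most 14 in all, crops included, and the job is handed in when it is done.

Besides the shell and the picture viewer there is one more tool, called after "Request:" as name([rows], argument=value, ...), one row to a line, values as JSON. jog_arm: Moves the arm, as the interface text tells. Its arguments: {"type":"object","properties":{"targets":{"type":"array","items":{"type":"object","properties":{"dx":{"type":"number"},"dy":{"type":"number"},"dz":{"type":"number"},"rx":{"type":"number"},"ry":{"type":"number"},"rz":{"type":"number"},"gripper":{"type":"number"}}}},"force":{"type":"number"}},"required":["targets"]}

```bash
mkdir -p pics; ls; cat > h.py <<'E'
import numpy as np,cv2
from station import arm
def grab(n):
    d=arm.grab_frame(n); np.save(f'{n}.npy',d,allow_pickle=True); return d
def world(d):
    z=d['z_map']; v,u=np.mgrid[:z.shape[0],:z.shape[1]]
    P=np.stack([(u-d['cx'])/d['fx']*z,(v-d['cy'])/d['fy']*z,z,np.ones_like(z)],-1)
    return (P@np.linalg.inv(d['view']).T)[...,:3]
def save(d,f,box=None,s=1):
    im=d['frame'][...,::-1]
    if box: x0,y0,x1,y1=box; im=im[y0:y1,x0:x1]
    cv2.imwrite(f,cv2.resize(im,None,fx=s,fy=s,interpolation=cv2.INTER_CUBIC))
E
python3 - <<'E'
from h import *
for n in('top','scene'):
    d=grab(n); save(d,f'pics/{n}1.png',s=1.4)
    print(n,d['fx'],np.round(np.linalg.inv(d['view']),3))
print(arm.get_state())
E
```

```text
pics
top 379.41349018095104 [[-0.01  -0.997  0.078  0.404]
 [-0.999  0.007 -0.035 -0.013]
 [ 0.035 -0.078 -0.996  1.01 ]
 [ 0.     0.     0.     1.   ]]
scene 546.2648794376754 [[-0.834 -0.39   0.39  -0.05 ]
 [-0.551  0.614 -0.565  0.74 ]
 [-0.019 -0.686 -0.727  1.022]
 [ 0.     0.     0.     1.   ]]
{'t': 0.1, 'q': array([-1.01089240e+00,  3.59322997e-01,  1.11161368e-02, -3.26662999e-04,
       -1.22410176e+00, -2.88112326e-01]), 'qd': array([-0.00083576, -0.00124737,  0.00347731,  0.00078459, -0.00093751,
        0.00127719]), 'joint_efforts': array([-2.10723141e-03, -5.84162521e+01,  2.93751222e+01,  7.01563329e+00,
        1.01491009e-02, -8.18327771e-05]), 'eef_pos': array([ 0.1810792 , -0.64981549,  0.24769314]), 'ee_rot': array([ 3.14005542e+00, -1.35311110e-04, -2.86991218e+00]), 'force': array([-0.11330367, -0.6084174 , -1.5315029 ]), 'moment': array([ 0.02519655, -0.00680945, -0.06418362]), 'gripper_force': 0.0, 'width': 0.08756491136686305}
```

View pics/top1.png

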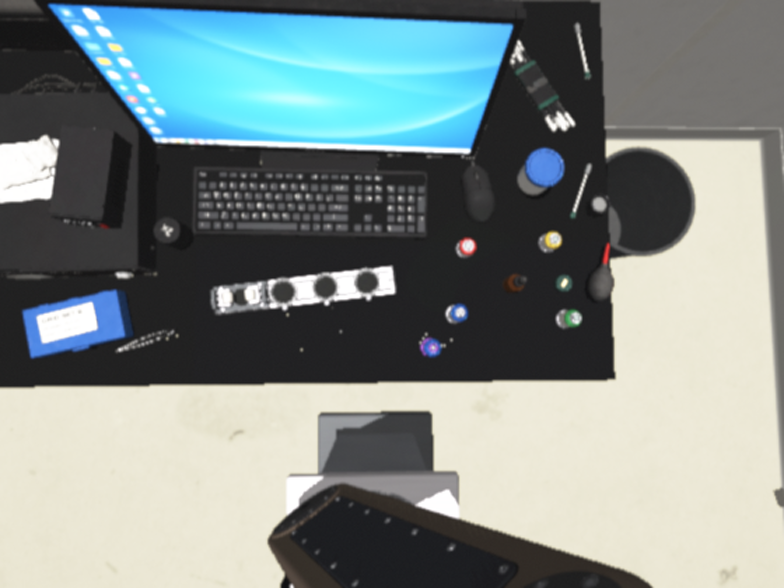

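View pics/scene1.png

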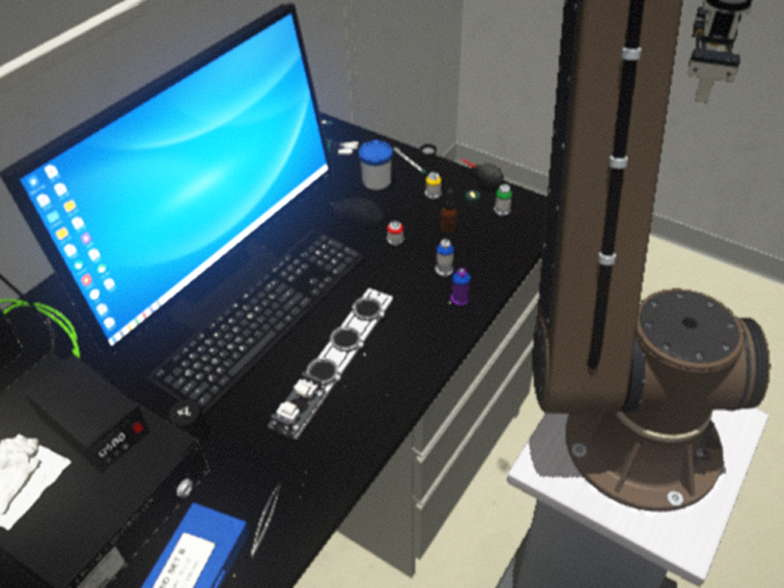

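Candidates (top1.png at 1.4×): blue-ring white objective (457,313); purple look-alike (430,347), blue lid jar (545,167), blue box (78,322). Red (467,246), yellow (550,240), green (569,318), with a small green-ish item (564,282) that is not an objective. Bottle (516,282). Clip at the left end of the rail (238,297); cups (284,291), (325,286), (367,282). I choose (457,313) for blue.

```bash
python3 - <<'E'
from h import *
for n in('top','scene'):
    d=np.load(n+'.npy',allow_pickle=True).item(); W=world(d); M=np.linalg.inv(d['view'])
    hsv=cv2.cvtColor(d['frame'],cv2.COLOR_RGB2HSV); k=(d['z_map']>0)
    reg=k&(W[...,0]>.3)&(W[...,0]<.75)&(W[...,1]>-.5)&(W[...,1]<.32)
    m=(reg&(W[...,2]>.025)&(W[...,2]<.12)).astype(np.uint8)
    N,l,s,c=cv2.connectedComponentsWithStats(m)
    print(n,'table z',np.median(W[...,2][reg&(W[...,2]<.008)]))
    for i in range(1,N):
        if s[i,4]<15: continue
        p=W[l==i]; zt=np.percentile(p[:,2],97); t=p[p[:,2]>zt-.008]; mm=(p.min(0)+p.max(0))/2
        px=hsv[l==i]; sat=px[px[:,1]>120]
        print(np.round(c[i]),s[i,4],'zt %.3f'%zt,'top',t[:,:2].mean(0).round(4),'bbox',p.min(0)[:2].round(3),p.max(0)[:2].round(3),'hue',np.median(sat[:,0]) if len(sat) else None)
d=np.load('top.npy',allow_pickle=True).item()
save(d,'pics/c1.png',(280,160,440,260),5)
save(d,'pics/c2.png',(145,180,290,230),5.5)
E
```

```text
top table z 0.00018814282543744287
[234. 107.] 530 zt 0.120 top [0.7251 0.0708] bbox [ 0.715 -0.182] [0.735 0.32 ] hue None
[387. 121.] 717 zt 0.083 top [ 0.7083 -0.3151] bbox [ 0.674 -0.35 ] [ 0.743 -0.281] hue 109.0
[342. 138.] 366 zt 0.037 top [ 0.6711 -0.2074] bbox [ 0.639 -0.232] [ 0.711 -0.181] hue None
[428. 145.] 126 zt 0.035 top [ 0.6538 -0.4363] bbox [ 0.636 -0.454] [ 0.672 -0.417] hue None
[394. 171.] 124 zt 0.056 top [ 0.5813 -0.3381] bbox [ 0.567 -0.352] [ 0.597 -0.324] hue 24.0
[333. 175.] 113 zt 0.047 top [ 0.5712 -0.1788] bbox [ 0.557 -0.194] [ 0.586 -0.165] hue 1.0
[430. 200.] 382 zt 0.048 top [ 0.5007 -0.4316] bbox [ 0.469 -0.453] [ 0.571 -0.409] hue 0.0
[368. 201.] 139 zt 0.100 top [ 0.503  -0.2651] bbox [ 0.487 -0.281] [ 0.517 -0.252] hue 11.0
[183. 210.] 167 zt 0.044 top [0.4847 0.2104] bbox [0.468 0.19 ] [0.502 0.229] hue None
[158. 212.] 176 zt 0.044 top [0.4787 0.27  ] bbox [0.461 0.252] [0.494 0.291] hue None
[327. 223.] 129 zt 0.079 top [ 0.4464 -0.1572] bbox [ 0.434 -0.171] [ 0.461 -0.143] hue 110.0
[407. 227.] 142 zt 0.066 top [ 0.4357 -0.3669] bbox [ 0.42
[... 658 characters left out ...]
.4334 -0.3644] bbox [ 0.419 -0.378] [ 0.447 -0.347] hue 66.0
[320. 149.] 201 zt 0.097 top [ 0.4996 -0.262 ] bbox [ 0.485 -0.275] [ 0.515 -0.248] hue 10.0
[258. 147.] 219 zt 0.036 top [ 0.667  -0.2023] bbox [ 0.635 -0.231] [ 0.709 -0.174] hue None
[282. 164.] 100 zt 0.045 top [ 0.5684 -0.1748] bbox [ 0.555 -0.191] [ 0.585 -0.161] hue 1.0
[318. 181.] 193 zt 0.077 top [ 0.4434 -0.1533] bbox [ 0.429 -0.166] [ 0.461 -0.139] hue 110.0
[329. 202.] 205 zt 0.078 top [ 0.3827 -0.1043] bbox [ 0.368 -0.117] [ 0.397 -0.09 ] hue 135.0
[219. 275.] 210 zt 0.043 top [0.4825 0.2134] bbox [0.465 0.192] [0.503 0.233] hue None
[204. 297.] 244 zt 0.042 top [0.4751 0.2744] bbox [0.457 0.254] [0.494 0.294] hue None
```

View pics/c1.png

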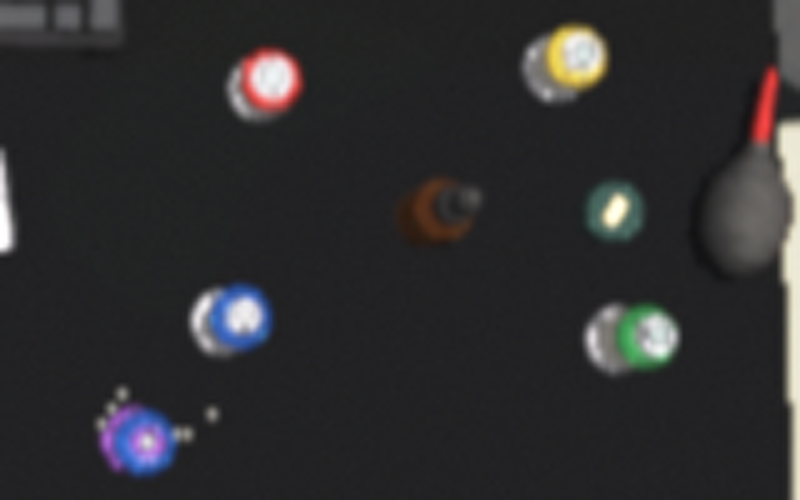

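View pics/c2.png

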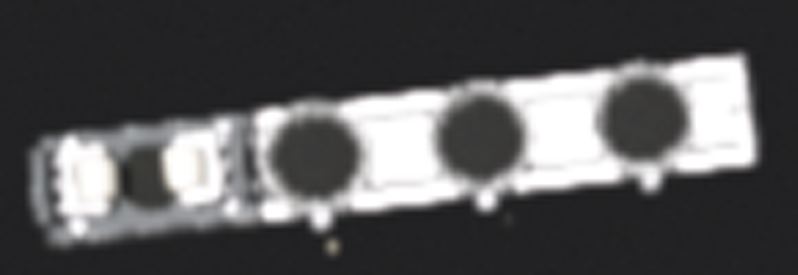

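c1 shows the white-barrel blue-ring objective at crop (240,318) and the purple-bodied one at (138,440), so the choice holds. c2 shows the clip rollers at (88,178) and (192,168) and the cups at (315,152), (480,137), (642,118).

```bash
cat >> h.py <<'E'
from scipy.spatial.transform import Rotation as Ro
def ray(d,u,v,h):
    M=np.linalg.inv(d['view']); r=M[:3,:3]@np.array([(u-d['cx'])/d['fx'],(v-d['cy'])/d['fy'],1]); o=M[:3,3]
    return (o+r*(h-o[2])/r[2])[:2]
def plan(x,y,z,yaw=None):
    s=arm.get_state(); R=Ro.from_euler('xyz',s['ee_rot']); T=R.inv()
    dd=T.apply(np.array([x,y,z])-s['eef_pos'])*1000
    rv=np.zeros(3) if yaw is None else (T*Ro.from_euler('xyz',[np.pi,0,yaw])).as_rotvec()
    print('t %.1f'%s['t'],'pos',s['eef_pos'].round(4),'rot',s['ee_rot'].round(3),'-> d',dd.round(1),'r',rv.round(3),'F',s['force'].round(1),'w %.4f'%s['width'])
E
python3 - <<'E'
from h import *
for n in('top','scene'):
    d=np.load(n+'.npy',allow_pickle=True).item(); W=world(d)
    k=(W[...,0]>.42)&(W[...,0]<.56)&(W[...,1]>-.06)&(W[...,1]<.32)&(d['z_map']>0)
    g=cv2.cvtColor(d['frame'],cv2.COLOR_RGB2GRAY)
    m=(k&(W[...,2]<.05)&(g>75)).astype(np.uint8)
    c,h=cv2.findContours(m,cv2.RETR_CCOMP,cv2.CHAIN_APPROX_NONE)
    for a,hh in zip(c,h[0]):
        if hh[3]>=0 and cv2.contourArea(a)>60:
            e=cv2.fitEllipse(a); print(n,'hole',np.round(e[0],1),np.round(e[1],1),ray(d,*e[0],.019).round(4))
p=None
plan(.4455,-.156,.20,-1.47)
E
```

```text
top hole [170.6 212.1] [ 9.5 12.2] [0.4796 0.2444]
top hole [201.9 208.2] [14.1 14.6] [0.4895 0.1638]
top hole [232.1 204.7] [13.9 14.3] [0.498  0.0857]
top hole [261.7 201.3] [14.  14.3] [0.5066 0.0083]
scene hole [216.1 287.1] [13.1 19.2] [0.4765 0.2334]
scene hole [229.8 266. ] [16.2 19.8] [0.4863 0.1695]
scene hole [246.6 241.1] [12.4 17.5] [0.4975 0.0877]
scene hole [262.1 219.7] [12. 17.] [0.5056 0.0108]
t 0.1 pos [ 0.1811 -0.6498  0.2477] rot [ 3.14 -0.   -2.87] -> d [-387.2  404.7   48.3] r [ 1.0e-03  1.0e-03 -1.4e+00] F [-0.1 -0.6 -1.5] w 0.0876
```

Request:
jog_arm([
  {"dx": -40,"dy": 40,"dz": 6,"rz": -0.12},
  {"dx": -80,"dy": 80,"dz": 12,"rz": -0.24},
  {"dx": -120,"dy": 120,"dz": 18,"rz": -0.36},
  {"dx": -160,"dy": 160,"dz": 24,"rz": -0.48},
  {"dx": -200,"dy": 200,"dz": 30,"rz": -0.6},
  {"dx": -230,"dy": 235,"dz": 36,"rz": -0.72},
  {"dx": -260,"dy": 270,"dz": 40,"rz": -0.84},
  {"dx": -290,"dy": 300,"dz": 44,"rz": -0.96},
])

```text
invalid input at $.targets[0]: expected keys dx, dy, dz, rx, ry, rz, gripper
```

```bash
python3 - <<'E'
from h import *
plan(.4455,-.156,.20,-1.46)
E
```

```text
t 0.1 pos [ 0.1811 -0.6498  0.2477] rot [ 3.14 -0.   -2.87] -> d [-387.2  404.7   48.3] r [ 1.00e-03  1.00e-03 -1.41e+00] F [-0.1 -0.6 -1.5] w 0.0876
```

Request:
jog_arm([
  {"dx": -387,"dy": 405,"dz": 48,"rx": 0,"ry": 0,"rz": -1.41,"gripper": 0},
  {"dx": -387,"dy": 405,"dz": 48,"rx": 0,"ry": 0,"rz": -1.41,"gripper": 0},
  {"dx": -387,"dy": 405,"dz": 48,"rx": 0,"ry": 0,"rz": -1.41,"gripper": 0},
  {"dx": -387,"dy": 405,"dz": 48,"rx": 0,"ry": 0,"rz": -1.41,"gripper": 0},
  {"dx": -387,"dy": 405,"dz": 48,"rx": 0,"ry": 0,"rz": -1.41,"gripper": 0},
  {"dx": -387,"dy": 405,"dz": 48,"rx": 0,"ry": 0,"rz": -1.41,"gripper": 0},
  {"dx": -387,"dy": 405,"dz": 48,"rx": 0,"ry": 0,"rz": -1.41,"gripper": 0},
  {"dx": -387,"dy": 405,"dz": 48,"rx": 0,"ry": 0,"rz": -1.41,"gripper": 0},
])

```text
t: 0.77
eef_pos: [0.338, -0.3554, 0.2198]
ee_rot: [3.142, 0.0, -1.864]
force: [2.4, -0.4, -0.6]
width: 0.0877
gripper_force: 0.0
```

```bash
python3 - <<'E'
from h import *
plan(.4455,-.156,.20,-1.46)
E
```

```text
t 0.8 pos [ 0.338  -0.3554  0.2198] rot [ 3.142  0.    -1.864] -> d [-221.9  -45.3   19.9] r [ 0.     0.    -0.404] F [ 2.4 -0.4 -0.6] w 0.0877
```

Request:
jog_arm([
  {"dx": -40,"dy": -8,"dz": 4,"rx": 0,"ry": 0,"rz": -0.1,"gripper": 0},
  {"dx": -80,"dy": -16,"dz": 8,"rx": 0,"ry": 0,"rz": -0.2,"gripper": 0},
  {"dx": -120,"dy": -24,"dz": 12,"rx": 0,"ry": 0,"rz": -0.3,"gripper": 0},
  {"dx": -160,"dy": -32,"dz": 16,"rx": 0,"ry": 0,"rz": -0.36,"gripper": 0},
  {"dx": -190,"dy": -38,"dz": 18,"rx": 0,"ry": 0,"rz": -0.4,"gripper": 0},
  {"dx": -215,"dy": -44,"dz": 20,"rx": 0,"ry": 0,"rz": -0.4,"gripper": 0},
  {"dx": -222,"dy": -45,"dz": 20,"rx": 0,"ry": 0,"rz": -0.4,"gripper": 0},
  {"dx": -222,"dy": -45,"dz": 20,"rx": 0,"ry": 0,"rz": -0.4,"gripper": 0},
])

```text
t: 1.43
eef_pos: [0.4467, -0.1569, 0.1998]
ee_rot: [3.141, 0.0, -1.467]
force: [-0.6, -0.3, 0.2]
width: 0.0875
gripper_force: 0.0
```

```bash
python3 - <<'E'
from h import *
plan(.4455,-.156,.20,-1.46)
d=grab('wrist'); save(d,'pics/w1.png',s=1.4)
print(d['fx'],d['cx'],d['cy'],np.linalg.inv(d['view']).round(3))
E
```

```text
t 1.4 pos [ 0.4467 -0.1569  0.1998] rot [ 3.141  0.    -1.467] -> d [-1.   1.1 -0.2] r [ 0.001  0.    -0.007] F [-0.6 -0.3  0.2] w 0.0875
325.19226210127806 273.42332626046544 207.8578073563153 [[-0.995 -0.097 -0.033  0.456]
 [-0.103  0.946  0.308 -0.241]
 [ 0.001  0.31  -0.951  0.336]
 [ 0.     0.     0.     1.   ]]
```

View pics/w1.png

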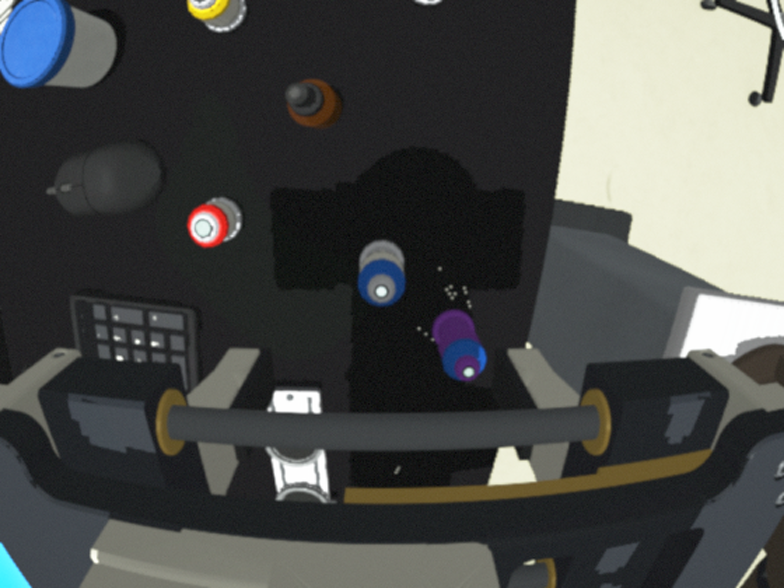

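The wrist picture shows blue at (381,280), with its nose top (381,292) directly under the TCP and purple at (460,345); the ray at z=77 mm gives (0.447,-0.157), matching the top view. Descend and grip.

Request:
jog_arm([
  {"dx": 0,"dy": 0,"dz": 35,"rx": 0,"ry": 0,"rz": 0,"gripper": 0},
  {"dx": 0,"dy": 0,"dz": 70,"rx": 0,"ry": 0,"rz": 0,"gripper": 0},
  {"dx": 0,"dy": 0,"dz": 100,"rx": 0,"ry": 0,"rz": 0,"gripper": 0},
  {"dx": 0,"dy": 0,"dz": 125,"rx": 0,"ry": 0,"rz": 0,"gripper": 0},
  {"dx": 0,"dy": 0,"dz": 138,"rx": 0,"ry": 0,"rz": 0,"gripper": 0},
  {"dx": 0,"dy": 0,"dz": 143,"rx": 0,"ry": 0,"rz": 0,"gripper": 0},
  {"dx": 0,"dy": 0,"dz": 143,"rx": 0,"ry": 0,"rz": 0,"gripper": 0},
  {"dx": 0,"dy": 0,"dz": 143,"rx": 0,"ry": 0,"rz": 0,"gripper": 0.3},
], force=15)

```text
t: 2.15
eef_pos: [0.4463, -0.1591, 0.0576]
ee_rot: [-3.141, -0.0, -1.471]
force: [-0.2, -0.8, 0.4]
width: 0.0849
gripper_force: 0.0
```

Request:
jog_arm([
  {"dx": 0,"dy": 0,"dz": 0,"rx": 0,"ry": 0,"rz": 0,"gripper": 1},
  {"dx": 0,"dy": 0,"dz": 0,"rx": 0,"ry": 0,"rz": 0,"gripper": 1},
  {"dx": 0,"dy": 0,"dz": 0,"rx": 0,"ry": 0,"rz": 0,"gripper": 1},
  {"dx": 0,"dy": 0,"dz": 0,"rx": 0,"ry": 0,"rz": 0,"gripper": 1},
  {"dx": 0,"dy": 0,"dz": 0,"rx": 0,"ry": 0,"rz": 0,"gripper": 1},
  {"dx": 0,"dy": 0,"dz": 0,"rx": 0,"ry": 0,"rz": 0,"gripper": 1},
  {"dx": 0,"dy": 0,"dz": 0,"rx": 0,"ry": 0,"rz": 0,"gripper": 1},
  {"dx": 0,"dy": 0,"dz": 0,"rx": 0,"ry": 0,"rz": 0,"gripper": 1},
], force=40)

```text
t: 2.82
eef_pos: [0.4462, -0.1584, 0.0571]
ee_rot: [-3.142, 0.0, -1.47]
force: [2.0, 0.4, -0.1]
width: 0.0331
gripper_force: 0.4
```

Request:
jog_arm([
  {"dx": 0,"dy": 0,"dz": 0,"rx": 0,"ry": 0,"rz": 0,"gripper": 1},
  {"dx": 0,"dy": 0,"dz": 0,"rx": 0,"ry": 0,"rz": 0,"gripper": 1},
  {"dx": 0,"dy": 0,"dz": 0,"rx": 0,"ry": 0,"rz": 0,"gripper": 1},
  {"dx": 0,"dy": 0,"dz": -10,"rx": 0,"ry": 0,"rz": 0,"gripper": 1},
  {"dx": 0,"dy": 0,"dz": -30,"rx": 0,"ry": 0,"rz": 0,"gripper": 1},
  {"dx": 0,"dy": 0,"dz": -60,"rx": 0,"ry": 0,"rz": 0,"gripper": 1},
  {"dx": 0,"dy": 0,"dz": -85,"rx": 0,"ry": 0,"rz": 0,"gripper": 1},
  {"dx": 0,"dy": 0,"dz": -90,"rx": 0,"ry": 0,"rz": 0,"gripper": 1},
], force=40)

```text
t: 3.48
eef_pos: [0.448, -0.1586, 0.1508]
ee_rot: [-3.136, -0.001, -1.469]
force: [1.3, 0.2, -1.6]
width: 0.0294
gripper_force: 39.8
```

```bash
python3 - <<'E'
from h import *
plan(.481,.2415,.16,-1.461)
E
```

```text
t 3.5 pos [ 0.448  -0.1586  0.1508] rot [-3.136e+00 -1.000e-03 -1.469e+00] -> d [-394.6  -73.5   -9.2] r [-0.005 -0.001 -0.008] F [ 1.3  0.2 -1.6] w 0.0294
```

Request:
jog_arm([
  {"dx": -20,"dy": -4,"dz": -2,"rx": 0,"ry": 0,"rz": 0,"gripper": 1},
  {"dx": -60,"dy": -11,"dz": -4,"rx": 0,"ry": 0,"rz": 0,"gripper": 1},
  {"dx": -100,"dy": -19,"dz": -6,"rx": 0,"ry": 0,"rz": 0,"gripper": 1},
  {"dx": -140,"dy": -26,"dz": -8,"rx": 0,"ry": 0,"rz": 0,"gripper": 1},
  {"dx": -180,"dy": -34,"dz": -10,"rx": 0,"ry": 0,"rz": 0,"gripper": 1},
  {"dx": -220,"dy": -41,"dz": -10,"rx": 0,"ry": 0,"rz": 0,"gripper": 1},
  {"dx": -255,"dy": -48,"dz": -10,"rx": 0,"ry": 0,"rz": 0,"gripper": 1},
  {"dx": -275,"dy": -52,"dz": -10,"rx": 0,"ry": 0,"rz": 0,"gripper": 1},
])

```text
t: 4.15
eef_pos: [0.4701, 0.1236, 0.1568]
ee_rot: [-3.141, 0.0, -1.468]
force: [0.5, -0.1, -2.4]
width: 0.0295
gripper_force: 39.8
```

Request:
jog_arm([
  {"dx": -30,"dy": -6,"dz": 0,"rx": 0,"ry": 0,"rz": 0,"gripper": 1},
  {"dx": -60,"dy": -11,"dz": 0,"rx": 0,"ry": 0,"rz": 0,"gripper": 1},
  {"dx": -90,"dy": -17,"dz": 0,"rx": 0,"ry": 0,"rz": 0,"gripper": 1},
  {"dx": -110,"dy": -20,"dz": 0,"rx": 0,"ry": 0,"rz": 0,"gripper": 1},
  {"dx": -119,"dy": -22,"dz": 0,"rx": 0,"ry": 0,"rz": 0,"gripper": 1},
  {"dx": -119,"dy": -22,"dz": 0,"rx": 0,"ry": 0,"rz": 0,"gripper": 1},
  {"dx": -119,"dy": -22,"dz": 0,"rx": 0,"ry": 0,"rz": 0,"gripper": 1},
  {"dx": -119,"dy": -22,"dz": 0,"rx": 0,"ry": 0,"rz": 0,"gripper": 1},
])

```text
t: 4.82
eef_pos: [0.4796, 0.24, 0.1566]
ee_rot: [3.141, -0.001, -1.47]
force: [0.2, -0.5, -1.5]
width: 0.0293
gripper_force: 39.8
```

```bash
python3 - <<'E'
from h import *
plan(.481,.2415,.16,-1.461)
d=grab('wrist'); save(d,'pics/w2.png',s=1.4)
E
```

```text
t 4.8 pos [0.4796 0.24   0.1566] rot [ 3.141e+00 -1.000e-03 -1.470e+00] -> d [-1.4 -1.6 -3.4] r [ 0.001 -0.001 -0.009] F [ 0.2 -0.5 -1.5] w 0.0293
```

View pics/w2.png

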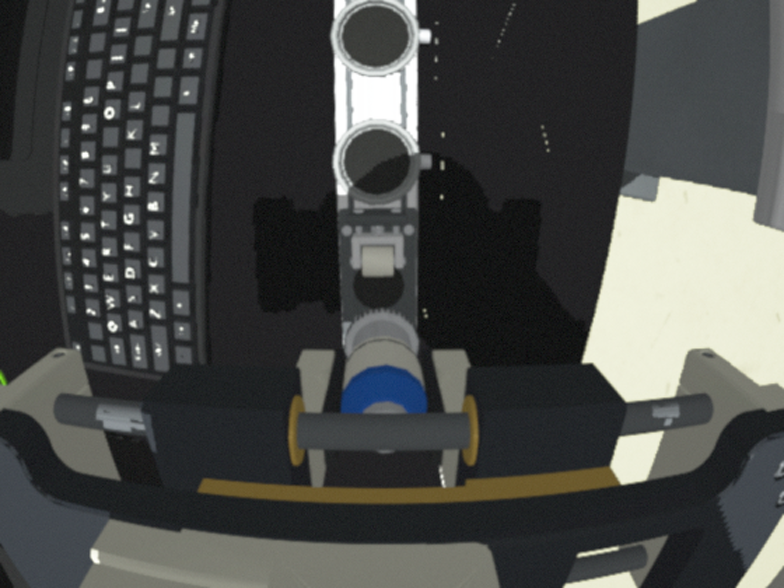

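The wrist picture shows blue upright between the fingers at (383,395), with the clip under it (roller at 378,262) and cups at (377,163) and (375,36). I'll cross-check the row from this view.

```bash
cat >> h.py <<'E'
def wray(d,u,v,h):
    M=np.linalg.inv(d['view']); p=np.array([u-d['cx'],v-d['cy']]); r=np.linalg.norm(p); th=r/d['fx']
    k=np.append(p/max(r,1e-9)*np.sin(th),np.cos(th)); w=M[:3,:3]@k; o=M[:3,3]; return (o+w*(h-o[2])/w[2])[:2]
E
python3 - <<'E'
from h import *
d=np.load('wrist.npy',allow_pickle=True).item()
for u,v,h in((377,163,.019),(375.5,36,.019),(379,289,.016),(378,262,.042)): print(wray(d,u/1.4,v/1.4,h).round(4))
E
```

```text
[0.4903 0.1654]
[0.4988 0.0881]
[0.4813 0.2445]
[0.4841 0.2202]
```

Request:
jog_arm([
  {"dx": -0.8,"dy": -2,"dz": 0,"rx": 0,"ry": 0,"rz": -0.009,"gripper": 1},
  {"dx": -0.8,"dy": -2,"dz": 10,"rx": 0,"ry": 0,"rz": -0.009,"gripper": 1},
  {"dx": -0.8,"dy": -2,"dz": 25,"rx": 0,"ry": 0,"rz": -0.009,"gripper": 1},
  {"dx": -0.8,"dy": -2,"dz": 38,"rx": 0,"ry": 0,"rz": -0.009,"gripper": 1},
  {"dx": -0.8,"dy": -2,"dz": 46,"rx": 0,"ry": 0,"rz": -0.009,"gripper": 1},
  {"dx": -0.8,"dy": -2,"dz": 51,"rx": 0,"ry": 0,"rz": -0.009,"gripper": 1},
  {"dx": -0.8,"dy": -2,"dz": 51,"rx": 0,"ry": 0,"rz": -0.009,"gripper": 1},
  {"dx": -0.8,"dy": -2,"dz": 51,"rx": 0,"ry": 0,"rz": -0.009,"gripper": 1},
], force=50)

```text
t: 5.53
eef_pos: [0.4821, 0.2419, 0.1061]
ee_rot: [3.142, -0.0, -1.461]
force: [0.6, -0.2, -1.0]
width: 0.0289
gripper_force: 49.8
```

Request:
jog_arm([
  {"dx": 0,"dy": 0,"dz": 2,"rx": 0,"ry": 0,"rz": 0,"gripper": 1},
  {"dx": 0,"dy": 0,"dz": 4,"rx": 0,"ry": 0,"rz": 0,"gripper": 1},
  {"dx": 0,"dy": 0,"dz": 6,"rx": 0,"ry": 0,"rz": 0,"gripper": 1},
  {"dx": 0,"dy": 0,"dz": 8,"rx": 0,"ry": 0,"rz": 0,"gripper": 1},
  {"dx": 0,"dy": 0,"dz": 10,"rx": 0,"ry": 0,"rz": 0,"gripper": 1},
  {"dx": 0,"dy": 0,"dz": 12,"rx": 0,"ry": 0,"rz": 0,"gripper": 1},
  {"dx": 0,"dy": 0,"dz": 14,"rx": 0,"ry": 0,"rz": 0,"gripper": 1},
  {"dx": 0,"dy": 0,"dz": 16,"rx": 0,"ry": 0,"rz": 0,"gripper": 1},
])

```text
t: 6.2
eef_pos: [0.4821, 0.2414, 0.0906]
ee_rot: [-3.141, -0.001, -1.46]
force: [-1.6, -4.8, 6.1]
width: 0.0293
gripper_force: 49.9
```

Request:
jog_arm([
  {"dx": 0.5,"dy": 0,"dz": 2,"rx": 0,"ry": 0,"rz": 0,"gripper": 1},
  {"dx": 1,"dy": 0,"dz": 4,"rx": 0,"ry": 0,"rz": 0,"gripper": 1},
  {"dx": 1,"dy": 0,"dz": 6,"rx": 0,"ry": 0,"rz": 0,"gripper": 1},
  {"dx": 1,"dy": 0,"dz": 8,"rx": 0,"ry": 0,"rz": 0,"gripper": 1},
  {"dx": 1,"dy": 0,"dz": 10,"rx": 0,"ry": 0,"rz": 0,"gripper": 1},
  {"dx": 1,"dy": 0,"dz": 12,"rx": 0,"ry": 0,"rz": 0,"gripper": 1},
  {"dx": 1,"dy": 0,"dz": 14,"rx": 0,"ry": 0,"rz": 0,"gripper": 1},
  {"dx": 1,"dy": 0,"dz": 15,"rx": 0,"ry": 0,"rz": 0,"gripper": 1},
])

```text
t: 6.87
eef_pos: [0.4818, 0.2409, 0.0743]
ee_rot: [3.141, -0.0, -1.461]
force: [2.5, -1.3, -3.3]
width: 0.0292
gripper_force: 49.8
```

```bash
python3 - <<'E'
from h import *
plan(.4815,.241,.073)
E
```

```text
t 6.9 pos [0.4818 0.2409 0.0743] rot [ 3.141 -0.    -1.461] -> d [-0.1  0.3  1.3] r [0. 0. 0.] F [ 2.5 -1.3 -3.3] w 0.0292
```

Snapped past the flange. I'll press slowly onto the floor.

Request:
jog_arm([
  {"dx": 0,"dy": 0,"dz": 0.5,"rx": 0,"ry": 0,"rz": 0,"gripper": 1},
  {"dx": 0,"dy": 0,"dz": 0.5,"rx": 0,"ry": 0,"rz": 0,"gripper": 1},
  {"dx": 0,"dy": 0,"dz": 1,"rx": 0,"ry": 0,"rz": 0,"gripper": 1},
  {"dx": 0,"dy": 0,"dz": 1,"rx": 0,"ry": 0,"rz": 0,"gripper": 1},
  {"dx": 0,"dy": 0,"dz": 1.5,"rx": 0,"ry": 0,"rz": 0,"gripper": 1},
  {"dx": 0,"dy": 0,"dz": 1.5,"rx": 0,"ry": 0,"rz": 0,"gripper": 1},
  {"dx": 0,"dy": 0,"dz": 2,"rx": 0,"ry": 0,"rz": 0,"gripper": 1},
  {"dx": 0,"dy": 0,"dz": 2,"rx": 0,"ry": 0,"rz": 0,"gripper": 1},
])

```text
t: 7.53
eef_pos: [0.4819, 0.2409, 0.0732]
ee_rot: [3.141, -0.0, -1.461]
force: [-0.3, -3.1, -1.6]
width: 0.0293
gripper_force: 49.8
```

Request:
jog_arm([
  {"dx": 0,"dy": 0,"dz": 0.5,"rx": 0,"ry": 0,"rz": 0,"gripper": 1},
  {"dx": 0,"dy": 0,"dz": 0.5,"rx": 0,"ry": 0,"rz": 0,"gripper": 1},
  {"dx": 0,"dy": 0,"dz": 1,"rx": 0,"ry": 0,"rz": 0,"gripper": 1},
  {"dx": 0,"dy": 0,"dz": 1,"rx": 0,"ry": 0,"rz": 0,"gripper": 1},
  {"dx": 0,"dy": 0,"dz": 1.5,"rx": 0,"ry": 0,"rz": 0,"gripper": 1},
  {"dx": 0,"dy": 0,"dz": 1.5,"rx": 0,"ry": 0,"rz": 0,"gripper": 1},
  {"dx": 0,"dy": 0,"dz": 2,"rx": 0,"ry": 0,"rz": 0,"gripper": 1},
  {"dx": 0,"dy": 0,"dz": 2,"rx": 0,"ry": 0,"rz": 0,"gripper": 1},
])

```text
t: 8.2
eef_pos: [0.4822, 0.241, 0.0729]
ee_rot: [-3.141, -0.0, -1.46]
force: [-5.9, -4.3, 18.4]
width: 0.0293
gripper_force: 49.9
```

Hard floor met (18 N, TCP at the expected 73 mm). Relieve, release and lift.

Request:
jog_arm([
  {"dx": 0,"dy": 0,"dz": -1.5,"rx": 0,"ry": 0,"rz": 0,"gripper": 1},
  {"dx": 0,"dy": 0,"dz": -1.5,"rx": 0,"ry": 0,"rz": 0,"gripper": 0.2},
  {"dx": 0,"dy": 0,"dz": -1.5,"rx": 0,"ry": 0,"rz": 0,"gripper": 0.2},
  {"dx": 0,"dy": 0,"dz": -1.5,"rx": 0,"ry": 0,"rz": 0,"gripper": 0.2},
  {"dx": 0,"dy": 0,"dz": -1.5,"rx": 0,"ry": 0,"rz": 0,"gripper": 0.2},
  {"dx": 0,"dy": 0,"dz": -1.5,"rx": 0,"ry": 0,"rz": 0,"gripper": 0.2},
  {"dx": 0,"dy": 0,"dz": -1.5,"rx": 0,"ry": 0,"rz": 0,"gripper": 0.2},
  {"dx": 0,"dy": 0,"dz": -1.5,"rx": 0,"ry": 0,"rz": 0,"gripper": 0.2},
])

```text
t: 8.87
eef_pos: [0.4821, 0.2411, 0.0725]
ee_rot: [-3.142, 0.0, -1.461]
force: [-0.8, -0.3, 0.3]
width: 0.0683
gripper_force: 0.0
```

Request:
jog_arm([
  {"dx": 0,"dy": 0,"dz": 0,"rx": 0,"ry": 0,"rz": 0,"gripper": 0},
  {"dx": 0,"dy": 0,"dz": -10,"rx": 0,"ry": 0,"rz": 0,"gripper": 0},
  {"dx": 0,"dy": 0,"dz": -30,"rx": 0,"ry": 0,"rz": 0,"gripper": 0},
  {"dx": 0,"dy": 0,"dz": -60,"rx": 0,"ry": 0,"rz": 0,"gripper": 0},
  {"dx": 0,"dy": 0,"dz": -90,"rx": 0,"ry": 0,"rz": 0,"gripper": 0},
  {"dx": 30,"dy": 0,"dz": -120,"rx": 0,"ry": 0,"rz": 0,"gripper": 0},
  {"dx": 70,"dy": 0,"dz": -130,"rx": 0,"ry": 0,"rz": 0,"gripper": 0},
  {"dx": 110,"dy": 0,"dz": -130,"rx": 0,"ry": 0,"rz": 0,"gripper": 0},
])

```text
t: 9.53
eef_pos: [0.4957, 0.132, 0.207]
ee_rot: [-3.135, 0.003, -1.458]
force: [0.7, -0.7, 0.1]
width: 0.0874
gripper_force: 0.0
```

```bash
python3 - <<'E'
from h import *
d=grab('scene'); save(d,'pics/s2.png',(180,180,330,310),5)
t=grab('top'); W=world(t)
k=(W[...,2]>.075)&(W[...,2]<.12)&(abs(W[...,0]-.48)<.04)&(abs(W[...,1]-.24)<.04)
p=W[k]; print(len(p),p.mean(0).round(4) if len(p) else '',p[:,2].max() if len(p) else '')
plan(.4357,-.3669,.2,-1.7)
E
```

```text
26 [0.4709 0.2394 0.0816] 0.08495602837943028
t 9.6 pos [0.494  0.1279 0.2044] rot [-3.140e+00  1.000e-03 -1.464e+00] -> d [485.8 110.6   3.8] r [-0.001  0.001  0.236] F [ 0.1  0.8 -1.1] w 0.0880
```

View pics/s2.png

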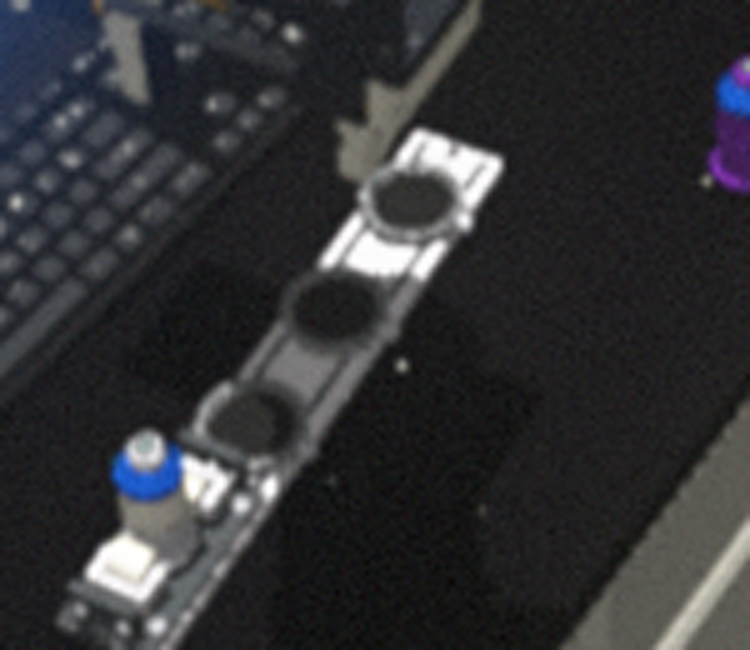

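The scene crop shows blue upright in the clip at (148,490), between both rollers. Next is green, gripped along roughly y to avoid the small item beside it.

Request:
jog_arm([
  {"dx": 30,"dy": 7,"dz": 0,"rx": 0,"ry": 0,"rz": 0.1,"gripper": 0},
  {"dx": 70,"dy": 16,"dz": 0,"rx": 0,"ry": 0,"rz": 0.2,"gripper": 0},
  {"dx": 110,"dy": 25,"dz": 0,"rx": 0,"ry": 0,"rz": 0.3,"gripper": 0},
  {"dx": 150,"dy": 34,"dz": 0,"rx": 0,"ry": 0,"rz": 0.4,"gripper": 0},
  {"dx": 190,"dy": 43,"dz": 0,"rx": 0,"ry": 0,"rz": 0.5,"gripper": 0},
  {"dx": 230,"dy": 52,"dz": 0,"rx": 0,"ry": 0,"rz": 0.6,"gripper": 0},
  {"dx": 270,"dy": 61,"dz": 0,"rx": 0,"ry": 0,"rz": 0.7,"gripper": 0},
  {"dx": 305,"dy": 69,"dz": 0,"rx": 0,"ry": 0,"rz": 0.8,"gripper": 0},
])

```text
t: 10.3
eef_pos: [0.4585, -0.181, 0.2035]
ee_rot: [-3.141, 0.001, -2.266]
force: [1.8, 0.5, 0.7]
width: 0.0873
gripper_force: 0.0
```

```bash
python3 - <<'E'
from h import *
plan(.436,-.367,.2,-2.97)
E
```

```text
t 10.3 pos [ 0.4585 -0.181   0.2035] rot [-3.141e+00  1.000e-03 -2.266e+00] -> d [ 157.3 -101.8    3.5] r [-0.001  0.001  0.704] F [1.8 0.5 0.7] w 0.0873
```

Request:
jog_arm([
  {"dx": 30,"dy": -19,"dz": 0,"rx": 0,"ry": 0,"rz": 0.11,"gripper": 0},
  {"dx": 60,"dy": -39,"dz": 1,"rx": 0,"ry": 0,"rz": 0.22,"gripper": 0},
  {"dx": 90,"dy": -58,"dz": 2,"rx": 0,"ry": 0,"rz": 0.33,"gripper": 0},
  {"dx": 120,"dy": -78,"dz": 3,"rx": 0,"ry": 0,"rz": 0.44,"gripper": 0},
  {"dx": 140,"dy": -91,"dz": 3,"rx": 0,"ry": 0,"rz": 0.55,"gripper": 0},
  {"dx": 155,"dy": -100,"dz": 3,"rx": 0,"ry": 0,"rz": 0.66,"gripper": 0},
  {"dx": 157,"dy": -102,"dz": 3,"rx": 0,"ry": 0,"rz": 0.7,"gripper": 0},
  {"dx": 157,"dy": -102,"dz": 3,"rx": 0,"ry": 0,"rz": 0.7,"gripper": 0},
])

```text
t: 10.97
eef_pos: [0.4375, -0.3661, 0.1997]
ee_rot: [3.141, -0.0, -2.965]
force: [0.9, -0.3, 0.2]
width: 0.0878
gripper_force: 0.0
```

```bash
python3 - <<'E'
from h import *
plan(.436,-.367,.041,-2.97)
d=grab('wrist'); save(d,'pics/w3.png',s=1.4)
hsv=cv2.cvtColor(d['frame'],cv2.COLOR_RGB2HSV)
m=cv2.inRange(hsv,(50,90,60),(80,255,255)); N,l,s,c=cv2.connectedComponentsWithStats(m)
for i in range(1,N):
    if s[i,4]>60: print(c[i]*1.4,s[i,4],wray(d,*c[i],.06).round(4))
E
```

```text
t 11.0 pos [ 0.4375 -0.3661  0.1997] rot [ 3.141 -0.    -2.965] -> d [  1.5  -0.6 158.7] r [ 0.    -0.     0.005] F [ 0.9 -0.3  0.2] w 0.0878
[380.26481013 270.74936709] 395 [ 0.4297 -0.3691]
```

View pics/w3.png

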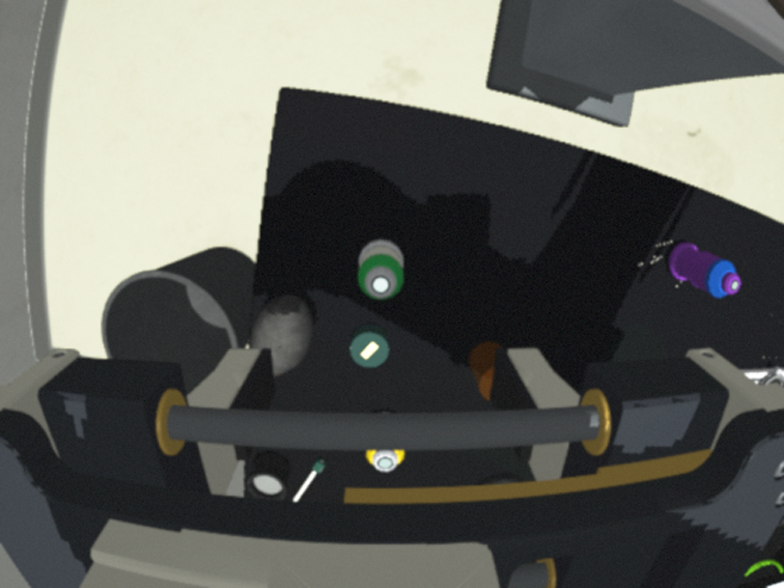

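The wrist picture shows the green top (380,285) under the TCP, the bulb (283,333), the small teal item (369,350) and the bottle (485,370), all clear. Pre-close a little, descend and grip.

Request:
jog_arm([
  {"dx": 1,"dy": 0,"dz": 35,"rx": 0,"ry": 0,"rz": 0,"gripper": 0.3},
  {"dx": 1,"dy": 0,"dz": 70,"rx": 0,"ry": 0,"rz": 0,"gripper": 0.3},
  {"dx": 1,"dy": 0,"dz": 95,"rx": 0,"ry": 0,"rz": 0,"gripper": 0.3},
  {"dx": 1,"dy": 0,"dz": 120,"rx": 0,"ry": 0,"rz": 0,"gripper": 0.3},
  {"dx": 1,"dy": 0,"dz": 140,"rx": 0,"ry": 0,"rz": 0,"gripper": 0.3},
  {"dx": 1,"dy": 0,"dz": 152,"rx": 0,"ry": 0,"rz": 0,"gripper": 0.3},
  {"dx": 1,"dy": 0,"dz": 158,"rx": 0,"ry": 0,"rz": 0,"gripper": 0.3},
  {"dx": 1,"dy": 0,"dz": 158,"rx": 0,"ry": 0,"rz": 0,"gripper": 0.4},
], force=25)

```text
t: 11.68
eef_pos: [0.4365, -0.3642, 0.0407]
ee_rot: [3.14, -0.002, -2.959]
force: [-1.1, 0.9, -0.3]
width: 0.0582
gripper_force: 0.0
```

Request:
jog_arm([
  {"dx": 0,"dy": 0,"dz": 0,"rx": 0,"ry": 0,"rz": 0,"gripper": 1},
  {"dx": 0,"dy": 0,"dz": 0,"rx": 0,"ry": 0,"rz": 0,"gripper": 1},
  {"dx": 0,"dy": 0,"dz": 0,"rx": 0,"ry": 0,"rz": 0,"gripper": 1},
  {"dx": 0,"dy": 0,"dz": 0,"rx": 0,"ry": 0,"rz": 0,"gripper": 1},
  {"dx": 0,"dy": 0,"dz": 0,"rx": 0,"ry": 0,"rz": 0,"gripper": 1},
  {"dx": 0,"dy": 0,"dz": 0,"rx": 0,"ry": 0,"rz": 0,"gripper": 1},
  {"dx": 0,"dy": 0,"dz": 0,"rx": 0,"ry": 0,"rz": 0,"gripper": 1},
  {"dx": 0,"dy": 0,"dz": 0,"rx": 0,"ry": 0,"rz": 0,"gripper": 1},
])

```text
t: 12.35
eef_pos: [0.4374, -0.3656, 0.0426]
ee_rot: [-3.141, 0.001, -2.96]
force: [0.6, 1.0, 6.2]
width: 0.0294
gripper_force: 25.0
```

Request:
jog_arm([
  {"dx": 0,"dy": 0,"dz": -5,"rx": 0,"ry": 0,"rz": 0,"gripper": 1},
  {"dx": 0,"dy": 0,"dz": -15,"rx": 0,"ry": 0,"rz": 0,"gripper": 1},
  {"dx": 0,"dy": 0,"dz": -35,"rx": 0,"ry": 0,"rz": 0,"gripper": 1},
  {"dx": 0,"dy": 0,"dz": -65,"rx": 0,"ry": 0,"rz": 0,"gripper": 1},
  {"dx": 0,"dy": 0,"dz": -95,"rx": 0,"ry": 0,"rz": 0,"gripper": 1},
  {"dx": 0,"dy": 0,"dz": -120,"rx": 0,"ry": 0,"rz": 0,"gripper": 1},
  {"dx": 0,"dy": 0,"dz": -130,"rx": 0,"ry": 0,"rz": 0,"gripper": 1},
  {"dx": 0,"dy": 0,"dz": -130,"rx": 0,"ry": 0,"rz": 0,"gripper": 1},
], force=40)

```text
t: 13.02
eef_pos: [0.438, -0.3658, 0.175]
ee_rot: [-3.139, 0.004, -2.961]
force: [0.3, -0.3, -1.6]
width: 0.029
gripper_force: 40.0
```

```bash
python3 - <<'E'
from h import *
plan(.490,.1646,.17,-1.461)
E
```

```text
t 13.0 pos [ 0.438  -0.3658  0.175 ] rot [-3.139  0.004 -2.961] -> d [-146.6  512.4    4.1] r [-6.0e-03  1.0e-03 -1.5e+00] F [ 0.3 -0.3 -1.6] w 0.0290
```

Request:
jog_arm([
  {"dx": -7,"dy": 20,"dz": 0,"rx": 0,"ry": 0,"rz": -0.06,"gripper": 1},
  {"dx": -18,"dy": 57,"dz": 0,"rx": 0,"ry": 0,"rz": -0.16,"gripper": 1},
  {"dx": -29,"dy": 94,"dz": 0,"rx": 0,"ry": 0,"rz": -0.27,"gripper": 1},
  {"dx": -40,"dy": 131,"dz": 0,"rx": 0,"ry": 0,"rz": -0.38,"gripper": 1},
  {"dx": -51,"dy": 168,"dz": 0,"rx": 0,"ry": 0,"rz": -0.49,"gripper": 1},
  {"dx": -62,"dy": 205,"dz": 0,"rx": 0,"ry": 0,"rz": -0.6,"gripper": 1},
  {"dx": -73,"dy": 242,"dz": 0,"rx": 0,"ry": 0,"rz": -0.71,"gripper": 1},
  {"dx": -80,"dy": 275,"dz": 0,"rx": 0,"ry": 0,"rz": -0.82,"gripper": 1},
])

```text
t: 13.68
eef_pos: [0.4652, -0.0783, 0.1704]
ee_rot: [3.14, -0.001, -2.135]
force: [0.8, -1.2, -0.2]
width: 0.0294
gripper_force: 40.0
```

```bash
python3 - <<'E'
from h import *
plan(.490,.1646,.17,-1.461)
E
```

```text
t 13.7 pos [ 0.4652 -0.0783  0.1704] rot [ 3.140e+00 -1.000e-03 -2.135e+00] -> d [-218.4  109.     0.4] r [ 0.002 -0.    -0.674] F [ 0.8 -1.2 -0.2] w 0.0294
```

Request:
jog_arm([
  {"dx": -36,"dy": 18,"dz": 0,"rx": 0,"ry": 0,"rz": -0.11,"gripper": 1},
  {"dx": -72,"dy": 36,"dz": 0,"rx": 0,"ry": 0,"rz": -0.22,"gripper": 1},
  {"dx": -108,"dy": 54,"dz": 0,"rx": 0,"ry": 0,"rz": -0.33,"gripper": 1},
  {"dx": -144,"dy": 72,"dz": 0,"rx": 0,"ry": 0,"rz": -0.44,"gripper": 1},
  {"dx": -180,"dy": 90,"dz": 0,"rx": 0,"ry": 0,"rz": -0.55,"gripper": 1},
  {"dx": -205,"dy": 102,"dz": 0,"rx": 0,"ry": 0,"rz": -0.64,"gripper": 1},
  {"dx": -218,"dy": 109,"dz": 0,"rx": 0,"ry": 0,"rz": -0.67,"gripper": 1},
  {"dx": -218,"dy": 109,"dz": 0,"rx": 0,"ry": 0,"rz": -0.67,"gripper": 1},
])

```text
t: 14.35
eef_pos: [0.4916, 0.1644, 0.1702]
ee_rot: [3.14, -0.001, -1.467]
force: [0.5, -0.1, -1.2]
width: 0.0295
gripper_force: 40.0
```

```bash
python3 - <<'E'
from h import *
plan(.490,.1646,.0625,-1.461)
d=grab('wrist'); save(d,'pics/w4.png',(180,100,380,360),2.3)
E
```

```text
t 14.3 pos [0.4916 0.1644 0.1702] rot [ 3.140e+00 -1.000e-03 -1.467e+00] -> d [ -0.5   1.4 107.7] r [ 0.002 -0.001 -0.006] F [ 0.5 -0.1 -1.2] w 0.0295
```

View pics/w4.png

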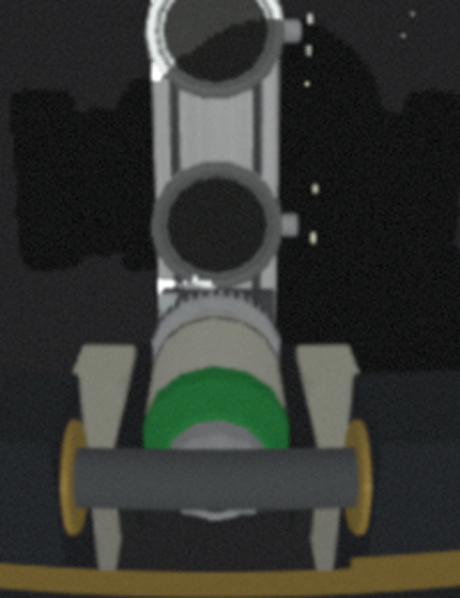

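The wrist crop shows green upright at (217,400) with the cup at (217,224) in line, well centred. Lower into the cup.

Request:
jog_arm([
  {"dx": -0.5,"dy": 1,"dz": 30,"rx": 0,"ry": 0,"rz": 0,"gripper": 1},
  {"dx": -0.5,"dy": 1,"dz": 60,"rx": 0,"ry": 0,"rz": 0,"gripper": 1},
  {"dx": -0.5,"dy": 1,"dz": 82,"rx": 0,"ry": 0,"rz": 0,"gripper": 1},
  {"dx": -0.5,"dy": 1,"dz": 95,"rx": 0,"ry": 0,"rz": 0,"gripper": 1},
  {"dx": -0.5,"dy": 1,"dz": 103,"rx": 0,"ry": 0,"rz": 0,"gripper": 1},
  {"dx": -0.5,"dy": 1,"dz": 107,"rx": 0,"ry": 0,"rz": 0,"gripper": 1},
  {"dx": -0.5,"dy": 1,"dz": 109,"rx": 0,"ry": 0,"rz": 0,"gripper": 1},
  {"dx": -0.5,"dy": 1,"dz": 110,"rx": 0,"ry": 0,"rz": 0,"gripper": 1},
])

```text
t: 15.07
eef_pos: [0.4912, 0.1622, 0.062]
ee_rot: [-3.141, 0.0, -1.472]
force: [0.7, 0.6, -1.7]
width: 0.0294
gripper_force: 40.0
```

Request:
jog_arm([
  {"dx": 0,"dy": 0,"dz": 0.5,"rx": 0,"ry": 0,"rz": 0,"gripper": 1},
  {"dx": 0,"dy": 0,"dz": 1,"rx": 0,"ry": 0,"rz": 0,"gripper": 1},
  {"dx": 0,"dy": 0,"dz": 1,"rx": 0,"ry": 0,"rz": 0,"gripper": 1},
  {"dx": 0,"dy": 0,"dz": 1.5,"rx": 0,"ry": 0,"rz": 0,"gripper": 1},
  {"dx": 0,"dy": 0,"dz": 1.5,"rx": 0,"ry": 0,"rz": 0,"gripper": 1},
  {"dx": 0,"dy": 0,"dz": 1.5,"rx": 0,"ry": 0,"rz": 0,"gripper": 1},
  {"dx": 0,"dy": 0,"dz": 1.5,"rx": 0,"ry": 0,"rz": 0,"gripper": 1},
  {"dx": 0,"dy": 0,"dz": 1.5,"rx": 0,"ry": 0,"rz": 0,"gripper": 1},
])

```text
t: 15.73
eef_pos: [0.4909, 0.1625, 0.0601]
ee_rot: [-3.142, 0.0, -1.471]
force: [-0.4, 0.5, -1.2]
width: 0.0292
gripper_force: 40.0
```

Request:
jog_arm([
  {"dx": -0.5,"dy": 0,"dz": 0,"rx": 0,"ry": 0,"rz": 0,"gripper": 1},
  {"dx": -1,"dy": 0,"dz": 0,"rx": 0,"ry": 0,"rz": 0,"gripper": 1},
  {"dx": -1.5,"dy": 0,"dz": 0.5,"rx": 0,"ry": 0,"rz": 0,"gripper": 1},
  {"dx": -1.5,"dy": 0,"dz": 1,"rx": 0,"ry": 0,"rz": 0,"gripper": 1},
  {"dx": -1.5,"dy": 0,"dz": 1.5,"rx": 0,"ry": 0,"rz": 0,"gripper": 1},
  {"dx": -1.5,"dy": 0,"dz": 2,"rx": 0,"ry": 0,"rz": 0,"gripper": 1},
  {"dx": -1.5,"dy": 0,"dz": 2,"rx": 0,"ry": 0,"rz": 0,"gripper": 1},
  {"dx": -1.5,"dy": 0,"dz": 2,"rx": 0,"ry": 0,"rz": 0,"gripper": 1},
])

```text
t: 16.4
eef_pos: [0.4907, 0.1639, 0.0585]
ee_rot: [-3.141, -0.0, -1.471]
force: [-2.1, -0.7, 4.2]
width: 0.0291
gripper_force: 40.0
```

Contact at the expected height. Release and retreat to yellow.

Request:
jog_arm([
  {"dx": 0,"dy": 0,"dz": 0,"rx": 0,"ry": 0,"rz": 0,"gripper": 0.3},
  {"dx": 0,"dy": 0,"dz": 0,"rx": 0,"ry": 0,"rz": 0,"gripper": 0.2},
  {"dx": 0,"dy": 0,"dz": 0,"rx": 0,"ry": 0,"rz": 0,"gripper": 0.2},
  {"dx": 0,"dy": 0,"dz": 0,"rx": 0,"ry": 0,"rz": 0,"gripper": 0.2},
  {"dx": 0,"dy": 0,"dz": 0,"rx": 0,"ry": 0,"rz": 0,"gripper": 0.2},
  {"dx": 0,"dy": 0,"dz": -10,"rx": 0,"ry": 0,"rz": 0,"gripper": 0.2},
  {"dx": 0,"dy": 0,"dz": -30,"rx": 0,"ry": 0,"rz": 0,"gripper": 0},
  {"dx": 0,"dy": 0,"dz": -60,"rx": 0,"ry": 0,"rz": 0,"gripper": 0},
])

```text
t: 17.07
eef_pos: [0.4894, 0.163, 0.1173]
ee_rot: [3.137, -0.002, -1.471]
force: [1.1, 1.2, -0.1]
width: 0.0772
gripper_force: 0.0
```

Request:
jog_arm([
  {"dx": 0,"dy": 0,"dz": -35,"rx": 0,"ry": 0,"rz": 0,"gripper": 0},
  {"dx": 20,"dy": 0,"dz": -65,"rx": 0,"ry": 0,"rz": 0,"gripper": 0},
  {"dx": 50,"dy": 0,"dz": -80,"rx": 0,"ry": 0,"rz": 0.1,"gripper": 0},
  {"dx": 90,"dy": 0,"dz": -80,"rx": 0,"ry": 0,"rz": 0.2,"gripper": 0},
  {"dx": 130,"dy": 0,"dz": -80,"rx": 0,"ry": 0,"rz": 0.3,"gripper": 0},
  {"dx": 170,"dy": 0,"dz": -80,"rx": 0,"ry": 0,"rz": 0.4,"gripper": 0},
  {"dx": 210,"dy": 0,"dz": -80,"rx": 0,"ry": 0,"rz": 0.5,"gripper": 0},
  {"dx": 250,"dy": 0,"dz": -80,"rx": 0,"ry": 0,"rz": 0.6,"gripper": 0},
])

```text
t: 17.73
eef_pos: [0.5155, -0.0867, 0.1993]
ee_rot: [-3.141, 0.001, -2.075]
force: [1.2, 0.7, -0.4]
width: 0.0879
gripper_force: 0.0
```

```bash
python3 - <<'E'
from h import *
plan(.5815,-.338,.2,-2.62)
t=grab('top'); W=world(t)
k=(W[...,2]>.07)&(W[...,2]<.1)&(abs(W[...,0]-.485)<.04)&(abs(W[...,1]-.2)<.08)
N,l,s,c=cv2.connectedComponentsWithStats(k.astype(np.uint8))
for i in range(1,N): print(s[i,4],W[l==i].mean(0).round(4),W[l==i][:,2].max().round(4))
E
```

```text
t 17.7 pos [ 0.5155 -0.0867  0.1993] rot [-3.141e+00  1.000e-03 -2.075e+00] -> d [ 188.1 -179.3   -0.7] r [-0.001  0.001  0.545] F [ 1.2  0.7 -0.4] w 0.0879
```

Request:
jog_arm([
  {"dx": 26,"dy": -25,"dz": 0,"rx": 0,"ry": 0,"rz": 0.12,"gripper": 0},
  {"dx": 54,"dy": -51,"dz": 0,"rx": 0,"ry": 0,"rz": 0.24,"gripper": 0},
  {"dx": 81,"dy": -77,"dz": 0,"rx": 0,"ry": 0,"rz": 0.36,"gripper": 0},
  {"dx": 108,"dy": -103,"dz": 0,"rx": 0,"ry": 0,"rz": 0.48,"gripper": 0},
  {"dx": 135,"dy": -129,"dz": 0,"rx": 0,"ry": 0,"rz": 0.6,"gripper": 0},
  {"dx": 160,"dy": -153,"dz": 0,"rx": 0,"ry": 0,"rz": 0.72,"gripper": 0},
  {"dx": 180,"dy": -171,"dz": 0,"rx": 0,"ry": 0,"rz": 0.84,"gripper": 0},
  {"dx": 188,"dy": -179,"dz": 0,"rx": 0,"ry": 0,"rz": 0.95,"gripper": 0},
])

```text
t: 18.45
eef_pos: [0.5826, -0.339, 0.1982]
ee_rot: [-3.141, -0.001, -3.029]
force: [-1.0, 0.1, 0.2]
width: 0.0876
gripper_force: 0.0
```

Request:
jog_arm([
  {"dx": 0,"dy": 0,"dz": 0,"rx": 0,"ry": 0,"rz": 0.11,"gripper": 0.15},
  {"dx": 0,"dy": 0,"dz": 0,"rx": 0,"ry": 0,"rz": 0.22,"gripper": 0.3},
  {"dx": 0,"dy": 0,"dz": 0,"rx": 0,"ry": 0,"rz": 0.33,"gripper": 0.3},
  {"dx": 0,"dy": 0,"dz": 0,"rx": 0,"ry": 0,"rz": 0.35,"gripper": 0.3},
  {"dx": 0,"dy": 0,"dz": 0,"rx": 0,"ry": 0,"rz": 0.35,"gripper": 0.3},
  {"dx": 0,"dy": 0,"dz": 0,"rx": 0,"ry": 0,"rz": 0.35,"gripper": 0.3},
  {"dx": 0,"dy": 0,"dz": 0,"rx": 0,"ry": 0,"rz": 0.35,"gripper": 0.3},
  {"dx": 0,"dy": 0,"dz": 0,"rx": 0,"ry": 0,"rz": 0.35,"gripper": 0.3},
])

```text
t: 19.12
eef_pos: [0.5826, -0.3355, 0.1983]
ee_rot: [3.142, 0.0, 2.914]
force: [0.6, -0.4, 0.1]
width: 0.0614
gripper_force: 0.0
```

```bash
python3 - <<'E'
from h import *
plan(.5815,-.338,.039,-3.38)
d=grab('wrist'); save(d,'pics/w5.png',s=1.3)
t=grab('top'); W=world(t)
k=(W[...,2]>.065)&(W[...,2]<.1)&(abs(W[...,0]-.485)<.04)&(abs(W[...,1]-.2)<.08)
N,l,s,c=cv2.connectedComponentsWithStats(k.astype(np.uint8))
for i in range(1,N): print(s[i,4],W[l==i].mean(0).round(4),W[l==i][:,2].max().round(4))
E
```

```text
t 19.1 pos [ 0.5826 -0.3355  0.1983] rot [3.142 0.    2.914] -> d [  0.5  -2.7 159.3] r [0.    0.    0.011] F [ 0.6 -0.4  0.1] w 0.0614
107 [0.4894 0.1606 0.0755] 0.0848
133 [0.4806 0.238  0.084 ] 0.0982
```

View pics/w5.png

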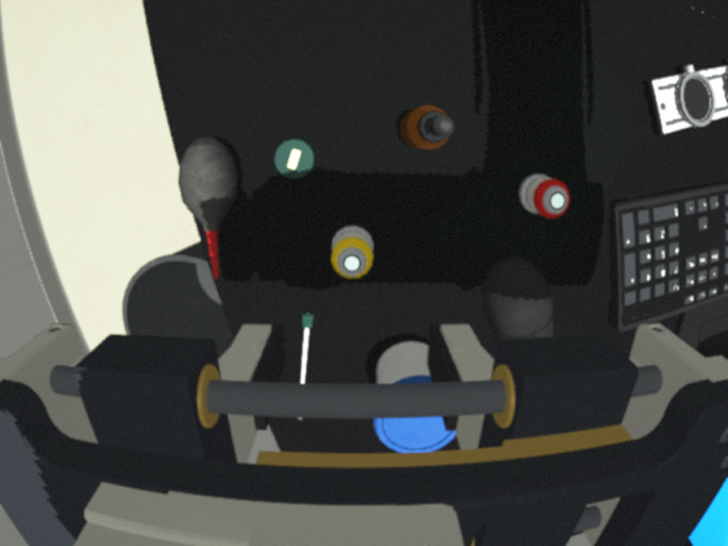

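The wrist picture shows yellow's top at (352,262), clear of the bottle (427,127), jar (415,415) and bulb (210,180). The top depth confirms green and blue at their stations.

```bash
python3 - <<'E'
from h import *
d=np.load('wrist.npy',allow_pickle=True).item(); p=wray(d,352/1.3,262/1.3,.054); print(p); plan(*p,.039)
print('red',wray(d,557/1.3,200/1.3,.044))
E
```

```text
[ 0.58282375 -0.33798962]
t 19.2 pos [ 0.5827 -0.3355  0.1982] rot [3.142 0.    2.914] -> d [ -0.7  -2.4 159.2] r [0. 0. 0.] F [ 0.1 -0.3 -0.5] w 0.0615
red [ 0.57270335 -0.17869371]
```

Request:
jog_arm([
  {"dx": -0.5,"dy": -2.4,"dz": 35,"rx": 0,"ry": 0,"rz": 0,"gripper": 0.3},
  {"dx": -0.5,"dy": -2.4,"dz": 70,"rx": 0,"ry": 0,"rz": 0,"gripper": 0.3},
  {"dx": -0.5,"dy": -2.4,"dz": 95,"rx": 0,"ry": 0,"rz": 0,"gripper": 0.3},
  {"dx": -0.5,"dy": -2.4,"dz": 120,"rx": 0,"ry": 0,"rz": 0,"gripper": 0.3},
  {"dx": -0.5,"dy": -2.4,"dz": 142,"rx": 0,"ry": 0,"rz": 0,"gripper": 0.3},
  {"dx": -0.5,"dy": -2.4,"dz": 154,"rx": 0,"ry": 0,"rz": 0,"gripper": 0.3},
  {"dx": -0.5,"dy": -2.4,"dz": 159,"rx": 0,"ry": 0,"rz": 0,"gripper": 0.3},
  {"dx": -0.5,"dy": -2.4,"dz": 159,"rx": 0,"ry": 0,"rz": 0,"gripper": 0.4},
], force=25)

```text
t: 19.88
eef_pos: [0.5822, -0.338, 0.0382]
ee_rot: [-3.142, -0.002, 2.913]
force: [0.1, 0.1, 1.1]
width: 0.0581
gripper_force: 0.0
```

Request:
jog_arm([
  {"dx": 0,"dy": 0,"dz": 0,"rx": 0,"ry": 0,"rz": 0,"gripper": 1},
  {"dx": 0,"dy": 0,"dz": 0,"rx": 0,"ry": 0,"rz": 0,"gripper": 1},
  {"dx": 0,"dy": 0,"dz": 0,"rx": 0,"ry": 0,"rz": 0,"gripper": 1},
  {"dx": 0,"dy": 0,"dz": 0,"rx": 0,"ry": 0,"rz": 0,"gripper": 1},
  {"dx": 0,"dy": 0,"dz": 0,"rx": 0,"ry": 0,"rz": 0,"gripper": 1},
  {"dx": 0,"dy": 0,"dz": 0,"rx": 0,"ry": 0,"rz": 0,"gripper": 1},
  {"dx": 0,"dy": 0,"dz": 0,"rx": 0,"ry": 0,"rz": 0,"gripper": 1},
  {"dx": 0,"dy": 0,"dz": 0,"rx": 0,"ry": 0,"rz": 0,"gripper": 1},
])

```text
t: 20.55
eef_pos: [0.5831, -0.3382, 0.0401]
ee_rot: [-3.141, 0.001, 2.913]
force: [-0.4, 1.3, 6.5]
width: 0.0297
gripper_force: 25.0
```

Request:
jog_arm([
  {"dx": 0,"dy": 0,"dz": -5,"rx": 0,"ry": 0,"rz": 0,"gripper": 1},
  {"dx": 0,"dy": 0,"dz": -15,"rx": 0,"ry": 0,"rz": 0,"gripper": 1},
  {"dx": 0,"dy": 0,"dz": -35,"rx": 0,"ry": 0,"rz": 0,"gripper": 1},
  {"dx": 0,"dy": 0,"dz": -65,"rx": 0,"ry": 0,"rz": 0,"gripper": 1},
  {"dx": 0,"dy": 0,"dz": -95,"rx": 0,"ry": 0,"rz": 0,"gripper": 1},
  {"dx": 0,"dy": 0,"dz": -120,"rx": 0,"ry": 0,"rz": 0,"gripper": 1},
  {"dx": 0,"dy": 0,"dz": -135,"rx": 0,"ry": 0,"rz": 0,"gripper": 1},
  {"dx": 0,"dy": 0,"dz": -135,"rx": 0,"ry": 0,"rz": 0,"gripper": 1},
], force=40)

```text
t: 21.22
eef_pos: [0.5844, -0.3389, 0.1795]
ee_rot: [-3.14, 0.007, 2.913]
force: [-0.2, -0.8, 0.3]
width: 0.0293
gripper_force: 40.0
```

```bash
python3 - <<'E'
from h import *
plan(.4987,.0869,.175,-1.461)
E
```

```text
t 21.2 pos [ 0.5844 -0.3389  0.1795] rot [-3.14   0.007  2.913] -> d [180.  395.3   2.8] r [-0.008  0.004 -1.909] F [-0.2 -0.8  0.3] w 0.0293
```

Request:
jog_arm([
  {"dx": 10,"dy": 20,"dz": 0,"rx": 0,"ry": 0,"rz": -0.1,"gripper": 1},
  {"dx": 22,"dy": 48,"dz": 0,"rx": 0,"ry": 0,"rz": -0.22,"gripper": 1},
  {"dx": 34,"dy": 76,"dz": 0,"rx": 0,"ry": 0,"rz": -0.34,"gripper": 1},
  {"dx": 46,"dy": 104,"dz": 0,"rx": 0,"ry": 0,"rz": -0.46,"gripper": 1},
  {"dx": 58,"dy": 132,"dz": 0,"rx": 0,"ry": 0,"rz": -0.58,"gripper": 1},
  {"dx": 72,"dy": 160,"dz": 0,"rx": 0,"ry": 0,"rz": -0.7,"gripper": 1},
  {"dx": 86,"dy": 188,"dz": 0,"rx": 0,"ry": 0,"rz": -0.82,"gripper": 1},
  {"dx": 100,"dy": 216,"dz": 0,"rx": 0,"ry": 0,"rz": -0.94,"gripper": 1},
])

```text
t: 21.88
eef_pos: [0.5332, -0.1037, 0.1738]
ee_rot: [3.141, -0.001, -2.425]
force: [0.7, -0.1, -0.5]
width: 0.029
gripper_force: 40.0
```

```bash
python3 - <<'E'
from h import *
plan(.4987,.0869,.175,-1.461)
E
```

```text
t 21.9 pos [ 0.5332 -0.1037  0.1738] rot [ 3.141e+00 -1.000e-03 -2.425e+00] -> d [-99.2 166.4  -1.2] r [ 0.001 -0.    -0.964] F [ 0.7 -0.1 -0.5] w 0.0290
```

Request:
jog_arm([
  {"dx": -15,"dy": 25,"dz": 0,"rx": 0,"ry": 0,"rz": -0.12,"gripper": 1},
  {"dx": -30,"dy": 50,"dz": 0,"rx": 0,"ry": 0,"rz": -0.24,"gripper": 1},
  {"dx": -45,"dy": 75,"dz": 0,"rx": 0,"ry": 0,"rz": -0.36,"gripper": 1},
  {"dx": -60,"dy": 100,"dz": 0,"rx": 0,"ry": 0,"rz": -0.48,"gripper": 1},
  {"dx": -75,"dy": 125,"dz": 0,"rx": 0,"ry": 0,"rz": -0.6,"gripper": 1},
  {"dx": -88,"dy": 148,"dz": 0,"rx": 0,"ry": 0,"rz": -0.72,"gripper": 1},
  {"dx": -97,"dy": 163,"dz": 0,"rx": 0,"ry": 0,"rz": -0.84,"gripper": 1},
  {"dx": -99,"dy": 166,"dz": 0,"rx": 0,"ry": 0,"rz": -0.96,"gripper": 1},
])

```text
t: 22.55
eef_pos: [0.5002, 0.0876, 0.174]
ee_rot: [3.141, 0.0, -1.463]
force: [0.3, -0.4, -0.9]
width: 0.0293
gripper_force: 40.0
```

```bash
python3 - <<'E'
from h import *
plan(.4987,.0869,.056,-1.461)
E
```

```text
t 22.6 pos [0.5002 0.0876 0.174 ] rot [ 3.141  0.    -1.463] -> d [  0.6   1.6 118. ] r [ 0.     0.    -0.002] F [ 0.3 -0.4 -0.9] w 0.0293
```

Request:
jog_arm([
  {"dx": -0.5,"dy": 1.2,"dz": 30,"rx": 0,"ry": 0,"rz": 0,"gripper": 1},
  {"dx": -0.5,"dy": 1.2,"dz": 60,"rx": 0,"ry": 0,"rz": 0,"gripper": 1},
  {"dx": -0.5,"dy": 1.2,"dz": 84,"rx": 0,"ry": 0,"rz": 0,"gripper": 1},
  {"dx": -0.5,"dy": 1.2,"dz": 100,"rx": 0,"ry": 0,"rz": 0,"gripper": 1},
  {"dx": -0.5,"dy": 1.2,"dz": 109,"rx": 0,"ry": 0,"rz": 0,"gripper": 1},
  {"dx": -0.5,"dy": 1.2,"dz": 114,"rx": 0,"ry": 0,"rz": 0,"gripper": 1},
  {"dx": -0.5,"dy": 1.2,"dz": 115,"rx": 0,"ry": 0,"rz": 0,"gripper": 1},
  {"dx": -0.5,"dy": 1.2,"dz": 116,"rx": 0,"ry": 0,"rz": 0,"gripper": 1},
])

```text
t: 23.22
eef_pos: [0.5002, 0.086, 0.0586]
ee_rot: [-3.141, 0.0, -1.471]
force: [0.3, -0.3, -1.0]
width: 0.0291
gripper_force: 40.0
```

Request:
jog_arm([
  {"dx": 0,"dy": 0,"dz": 0.5,"rx": 0,"ry": 0,"rz": 0,"gripper": 1},
  {"dx": 0,"dy": 0,"dz": 1,"rx": 0,"ry": 0,"rz": 0,"gripper": 1},
  {"dx": 0,"dy": 0,"dz": 1,"rx": 0,"ry": 0,"rz": 0,"gripper": 1},
  {"dx": 0,"dy": 0,"dz": 1.5,"rx": 0,"ry": 0,"rz": 0,"gripper": 1},
  {"dx": 0,"dy": 0,"dz": 2,"rx": 0,"ry": 0,"rz": 0,"gripper": 1},
  {"dx": 0,"dy": 0,"dz": 2,"rx": 0,"ry": 0,"rz": 0,"gripper": 1},
  {"dx": 0,"dy": 0,"dz": 2.5,"rx": 0,"ry": 0,"rz": 0,"gripper": 1},
  {"dx": 0,"dy": 0,"dz": 2.5,"rx": 0,"ry": 0,"rz": 0,"gripper": 1},
])

```text
t: 23.88
eef_pos: [0.4998, 0.0858, 0.0561]
ee_rot: [-3.141, -0.0, -1.471]
force: [-2.6, 0.4, 6.5]
width: 0.0288
gripper_force: 40.0
```

Request:
jog_arm([
  {"dx": 0,"dy": 0,"dz": 0,"rx": 0,"ry": 0,"rz": 0,"gripper": 0.3},
  {"dx": 0,"dy": 0,"dz": 0,"rx": 0,"ry": 0,"rz": 0,"gripper": 0.3},
  {"dx": 0,"dy": 0,"dz": 0,"rx": 0,"ry": 0,"rz": 0,"gripper": 0.3},
  {"dx": 0,"dy": 0,"dz": 0,"rx": 0,"ry": 0,"rz": 0,"gripper": 0.3},
  {"dx": 0,"dy": 0,"dz": 0,"rx": 0,"ry": 0,"rz": 0,"gripper": 0.3},
  {"dx": 0,"dy": 0,"dz": -10,"rx": 0,"ry": 0,"rz": 0,"gripper": 0.3},
  {"dx": 0,"dy": 0,"dz": -30,"rx": 0,"ry": 0,"rz": 0,"gripper": 0.3},
  {"dx": 0,"dy": 0,"dz": -60,"rx": 0,"ry": 0,"rz": 0,"gripper": 0.3},
])

```text
t: 24.55
eef_pos: [0.4982, 0.085, 0.1148]
ee_rot: [3.137, -0.002, -1.471]
force: [1.3, -0.2, 0.5]
width: 0.061
gripper_force: 0.0
```

Request:
jog_arm([
  {"dx": 0,"dy": 0,"dz": -35,"rx": 0,"ry": 0,"rz": 0,"gripper": 0.3},
  {"dx": 20,"dy": -5,"dz": -65,"rx": 0,"ry": 0,"rz": 0,"gripper": 0.3},
  {"dx": 50,"dy": -10,"dz": -80,"rx": 0,"ry": 0,"rz": 0,"gripper": 0.3},
  {"dx": 90,"dy": -18,"dz": -80,"rx": 0,"ry": 0,"rz": 0,"gripper": 0.3},
  {"dx": 130,"dy": -26,"dz": -80,"rx": 0,"ry": 0,"rz": 0,"gripper": 0.3},
  {"dx": 170,"dy": -34,"dz": -80,"rx": 0,"ry": 0,"rz": 0,"gripper": 0.3},
  {"dx": 210,"dy": -42,"dz": -80,"rx": 0,"ry": 0,"rz": 0,"gripper": 0.3},
  {"dx": 245,"dy": -46,"dz": -80,"rx": 0,"ry": 0,"rz": 0,"gripper": 0.3},
])

```text
t: 25.22
eef_pos: [0.5705, -0.1558, 0.1966]
ee_rot: [-3.141, -0.0, -1.471]
force: [0.9, 0.9, -0.2]
width: 0.0614
gripper_force: 0.0
```

```bash
python3 - <<'E'
from h import *
plan(.572,-.179,.18,-1.461)
E
```

```text
t 25.2 pos [ 0.5705 -0.1558  0.1966] rot [-3.141 -0.    -1.471] -> d [23.2  0.9 16.6] r [-0.001 -0.    -0.01 ] F [ 0.9  0.9 -0.2] w 0.0614
```

Request:
jog_arm([
  {"dx": 12,"dy": 0.5,"dz": 8,"rx": 0,"ry": 0,"rz": 0,"gripper": 0.3},
  {"dx": 20,"dy": 1,"dz": 16,"rx": 0,"ry": 0,"rz": 0,"gripper": 0.3},
  {"dx": 22,"dy": 1,"dz": 16,"rx": 0,"ry": 0,"rz": 0,"gripper": 0.3},
  {"dx": 22,"dy": 1,"dz": 16,"rx": 0,"ry": 0,"rz": 0,"gripper": 0.3},
  {"dx": 22,"dy": 1,"dz": 16,"rx": 0,"ry": 0,"rz": 0,"gripper": 0.3},
  {"dx": 22,"dy": 1,"dz": 16,"rx": 0,"ry": 0,"rz": 0,"gripper": 0.3},
  {"dx": 22,"dy": 1,"dz": 16,"rx": 0,"ry": 0,"rz": 0,"gripper": 0.3},
  {"dx": 22,"dy": 1,"dz": 16,"rx": 0,"ry": 0,"rz": 0,"gripper": 0.3},
])

```text
t: 25.88
eef_pos: [0.5714, -0.1745, 0.1801]
ee_rot: [-3.141, -0.0, -1.469]
force: [-0.2, -0.3, -0.3]
width: 0.0616
gripper_force: 0.0
```

```bash
python3 - <<'E'
from h import *
d=grab('wrist'); save(d,'pics/w6.png',s=1.4)
plan(.572,-.179,.034,-1.461)
E
```

```text
t 25.9 pos [ 0.5714 -0.1746  0.1801] rot [-3.141 -0.    -1.47 ] -> d [ 4.400e+00 -1.000e-01  1.461e+02] r [-0.001 -0.    -0.009] F [-0.9  0.1  0.2] w 0.0618
```

View pics/w6.png

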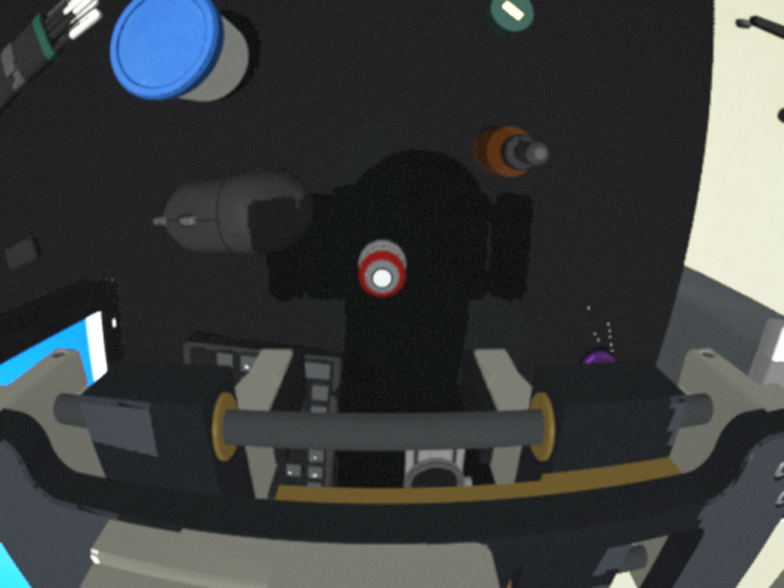

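The wrist picture shows red's top (382,279) under the tool, with the mouse (240,210), the bottle (505,150) and the keyboard clear of the fingers.

Request:
jog_arm([
  {"dx": 4,"dy": 0,"dz": 35,"rx": 0,"ry": 0,"rz": 0,"gripper": 0.3},
  {"dx": 4,"dy": 0,"dz": 70,"rx": 0,"ry": 0,"rz": 0,"gripper": 0.3},
  {"dx": 4,"dy": 0,"dz": 95,"rx": 0,"ry": 0,"rz": 0,"gripper": 0.3},
  {"dx": 4,"dy": 0,"dz": 118,"rx": 0,"ry": 0,"rz": 0,"gripper": 0.3},
  {"dx": 4,"dy": 0,"dz": 134,"rx": 0,"ry": 0,"rz": 0,"gripper": 0.3},
  {"dx": 4,"dy": 0,"dz": 142,"rx": 0,"ry": 0,"rz": 0,"gripper": 0.3},
  {"dx": 4,"dy": 0,"dz": 146,"rx": 0,"ry": 0,"rz": 0,"gripper": 0.3},
  {"dx": 4,"dy": 0,"dz": 146,"rx": 0,"ry": 0,"rz": 0,"gripper": 0.4},
], force=25)

```text
t: 26.6
eef_pos: [0.5715, -0.1792, 0.0333]
ee_rot: [3.141, -0.0, -1.47]
force: [-0.6, 0.3, 1.0]
width: 0.0585
gripper_force: 0.0
```

Request:
jog_arm([
  {"dx": 0,"dy": 0,"dz": 0,"rx": 0,"ry": 0,"rz": 0,"gripper": 1},
  {"dx": 0,"dy": 0,"dz": 0,"rx": 0,"ry": 0,"rz": 0,"gripper": 1},
  {"dx": 0,"dy": 0,"dz": 0,"rx": 0,"ry": 0,"rz": 0,"gripper": 1},
  {"dx": 0,"dy": 0,"dz": 0,"rx": 0,"ry": 0,"rz": 0,"gripper": 1},
  {"dx": 0,"dy": 0,"dz": 0,"rx": 0,"ry": 0,"rz": 0,"gripper": 1},
  {"dx": 0,"dy": 0,"dz": 0,"rx": 0,"ry": 0,"rz": 0,"gripper": 1},
  {"dx": 0,"dy": 0,"dz": 0,"rx": 0,"ry": 0,"rz": 0,"gripper": 1},
  {"dx": 0,"dy": 0,"dz": 0,"rx": 0,"ry": 0,"rz": 0,"gripper": 1},
])

```text
t: 27.27
eef_pos: [0.572, -0.1794, 0.0344]
ee_rot: [-3.141, -0.0, -1.47]
force: [-0.2, 1.1, 6.2]
width: 0.0299
gripper_force: 25.0
```

Request:
jog_arm([
  {"dx": 0,"dy": 0,"dz": -5,"rx": 0,"ry": 0,"rz": 0,"gripper": 1},
  {"dx": 0,"dy": 0,"dz": -15,"rx": 0,"ry": 0,"rz": 0,"gripper": 1},
  {"dx": 0,"dy": 0,"dz": -35,"rx": 0,"ry": 0,"rz": 0,"gripper": 1},
  {"dx": 0,"dy": 0,"dz": -60,"rx": 0,"ry": 0,"rz": 0,"gripper": 1},
  {"dx": 0,"dy": 0,"dz": -80,"rx": 0,"ry": 0,"rz": 0,"gripper": 1},
  {"dx": 0,"dy": 0,"dz": -90,"rx": 0,"ry": 0,"rz": 0,"gripper": 1},
  {"dx": 0,"dy": 0,"dz": -90,"rx": 0,"ry": 0,"rz": 0,"gripper": 1},
  {"dx": 0,"dy": 0,"dz": -90,"rx": 0,"ry": 0,"rz": 0,"gripper": 1},
], force=40)

```text
t: 27.93
eef_pos: [0.5715, -0.1793, 0.1238]
ee_rot: [-3.141, 0.0, -1.471]
force: [0.6, 0.0, -1.5]
width: 0.029
gripper_force: 40.0
```

```bash
python3 - <<'E'
from h import *
plan(.507,.0095,.12,-1.461)
E
```

```text
t 27.9 pos [ 0.5715 -0.1793  0.1238] rot [-3.141  0.    -1.471] -> d [-194.2   45.3    3.8] r [-0.001  0.    -0.01 ] F [ 0.6  0.  -1.5] w 0.0290
```

Request:
jog_arm([
  {"dx": -20,"dy": 5,"dz": 0,"rx": 0,"ry": 0,"rz": 0,"gripper": 1},
  {"dx": -55,"dy": 13,"dz": 0,"rx": 0,"ry": 0,"rz": 0,"gripper": 1},
  {"dx": -95,"dy": 22,"dz": 0,"rx": 0,"ry": 0,"rz": 0,"gripper": 1},
  {"dx": -130,"dy": 30,"dz": 0,"rx": 0,"ry": 0,"rz": -0.01,"gripper": 1},
  {"dx": -165,"dy": 39,"dz": 0,"rx": 0,"ry": 0,"rz": -0.01,"gripper": 1},
  {"dx": -187,"dy": 44,"dz": 0,"rx": 0,"ry": 0,"rz": -0.01,"gripper": 1},
  {"dx": -194,"dy": 45,"dz": 0,"rx": 0,"ry": 0,"rz": -0.01,"gripper": 1},
  {"dx": -194,"dy": 45,"dz": 0,"rx": 0,"ry": 0,"rz": -0.01,"gripper": 1},
])

```text
t: 28.6
eef_pos: [0.5063, 0.0105, 0.1226]
ee_rot: [3.14, -0.0, -1.458]
force: [-0.2, -0.1, 0.0]
width: 0.0291
gripper_force: 40.0
```

```bash
python3 - <<'E'
from h import *
plan(.507,.0095,.0504,-1.461)
E
```

```text
t 28.6 pos [0.5063 0.0105 0.1226] rot [ 3.14  -0.    -1.458] -> d [ 1.1 -0.7 72.2] r [ 0.002 -0.     0.003] F [-0.2 -0.1  0. ] w 0.0291
```

Request:
jog_arm([
  {"dx": 0,"dy": -0.5,"dz": 20,"rx": 0,"ry": 0,"rz": 0,"gripper": 1},
  {"dx": 0,"dy": -0.5,"dz": 40,"rx": 0,"ry": 0,"rz": 0,"gripper": 1},
  {"dx": 0,"dy": -0.5,"dz": 54,"rx": 0,"ry": 0,"rz": 0,"gripper": 1},
  {"dx": 0,"dy": -0.5,"dz": 62,"rx": 0,"ry": 0,"rz": 0,"gripper": 1},
  {"dx": 0,"dy": -0.5,"dz": 66,"rx": 0,"ry": 0,"rz": 0,"gripper": 1},
  {"dx": 0,"dy": -0.5,"dz": 69,"rx": 0,"ry": 0,"rz": 0,"gripper": 1},
  {"dx": 0,"dy": -0.5,"dz": 70,"rx": 0,"ry": 0,"rz": 0,"gripper": 1},
  {"dx": 0,"dy": -0.5,"dz": 70,"rx": 0,"ry": 0,"rz": 0,"gripper": 1},
])

```text
t: 29.27
eef_pos: [0.5082, 0.0091, 0.0538]
ee_rot: [-3.141, 0.0, -1.461]
force: [-0.9, 0.3, 0.0]
width: 0.0287
gripper_force: 40.0
```

Request:
jog_arm([
  {"dx": 0,"dy": 0,"dz": 0.5,"rx": 0,"ry": 0,"rz": 0,"gripper": 1},
  {"dx": 0,"dy": 0,"dz": 1,"rx": 0,"ry": 0,"rz": 0,"gripper": 1},
  {"dx": 0,"dy": 0,"dz": 1,"rx": 0,"ry": 0,"rz": 0,"gripper": 1},
  {"dx": 0,"dy": 0,"dz": 1.5,"rx": 0,"ry": 0,"rz": 0,"gripper": 1},
  {"dx": 0,"dy": 0,"dz": 2,"rx": 0,"ry": 0,"rz": 0,"gripper": 1},
  {"dx": 0,"dy": 0,"dz": 2,"rx": 0,"ry": 0,"rz": 0,"gripper": 1},
  {"dx": 0,"dy": 0,"dz": 2.5,"rx": 0,"ry": 0,"rz": 0,"gripper": 1},
  {"dx": 0,"dy": 0,"dz": 2.5,"rx": 0,"ry": 0,"rz": 0,"gripper": 1},
])

```text
t: 29.93
eef_pos: [0.5079, 0.0092, 0.051]
ee_rot: [3.142, 0.0, -1.461]
force: [0.0, -0.3, 0.1]
width: 0.0293
gripper_force: 40.0
```

One more millimetre to contact, then release and clear.

Request:
jog_arm([
  {"dx": 0,"dy": 0,"dz": 0.5,"rx": 0,"ry": 0,"rz": 0,"gripper": 1},
  {"dx": 0,"dy": 0,"dz": 0.5,"rx": 0,"ry": 0,"rz": 0,"gripper": 1},
  {"dx": 0,"dy": 0,"dz": 1,"rx": 0,"ry": 0,"rz": 0,"gripper": 1},
  {"dx": 0,"dy": 0,"dz": 1,"rx": 0,"ry": 0,"rz": 0,"gripper": 1},
  {"dx": 0,"dy": 0,"dz": 1,"rx": 0,"ry": 0,"rz": 0,"gripper": 1},
  {"dx": 0,"dy": 0,"dz": 1,"rx": 0,"ry": 0,"rz": 0,"gripper": 1},
  {"dx": 0,"dy": 0,"dz": 1,"rx": 0,"ry": 0,"rz": 0,"gripper": 1},
  {"dx": 0,"dy": 0,"dz": 1,"rx": 0,"ry": 0,"rz": 0,"gripper": 1},
])

```text
t: 30.6
eef_pos: [0.5079, 0.0092, 0.0504]
ee_rot: [-3.141, -0.0, -1.461]
force: [-1.6, 0.9, 5.5]
width: 0.0293
gripper_force: 40.0
```

Request:
jog_arm([
  {"dx": 0,"dy": 0,"dz": 0,"rx": 0,"ry": 0,"rz": 0,"gripper": 0.3},
  {"dx": 0,"dy": 0,"dz": 0,"rx": 0,"ry": 0,"rz": 0,"gripper": 0.3},
  {"dx": 0,"dy": 0,"dz": 0,"rx": 0,"ry": 0,"rz": 0,"gripper": 0.3},
  {"dx": 0,"dy": 0,"dz": 0,"rx": 0,"ry": 0,"rz": 0,"gripper": 0.3},
  {"dx": 0,"dy": 0,"dz": 0,"rx": 0,"ry": 0,"rz": 0,"gripper": 0.3},
  {"dx": 0,"dy": 0,"dz": -10,"rx": 0,"ry": 0,"rz": 0,"gripper": 0.3},
  {"dx": 0,"dy": 0,"dz": -30,"rx": 0,"ry": 0,"rz": 0,"gripper": 0.3},
  {"dx": 0,"dy": 0,"dz": -60,"rx": 0,"ry": 0,"rz": 0,"gripper": 0.3},
])

```text
t: 31.27
eef_pos: [0.5063, 0.0087, 0.1093]
ee_rot: [3.137, -0.001, -1.461]
force: [1.0, -0.4, -0.9]
width: 0.061
gripper_force: 0.0
```

Request:
jog_arm([
  {"dx": 0,"dy": 0,"dz": -35,"rx": 0,"ry": 0,"rz": 0,"gripper": 0.3},
  {"dx": 20,"dy": 5,"dz": -65,"rx": 0,"ry": 0,"rz": 0,"gripper": 0.3},
  {"dx": 50,"dy": 12,"dz": -90,"rx": 0,"ry": 0,"rz": 0,"gripper": 0.3},
  {"dx": 90,"dy": 20,"dz": -100,"rx": 0,"ry": 0,"rz": 0,"gripper": 0.3},
  {"dx": 130,"dy": 28,"dz": -100,"rx": 0,"ry": 0,"rz": 0,"gripper": 0.3},
  {"dx": 170,"dy": 34,"dz": -100,"rx": 0,"ry": 0,"rz": 0,"gripper": 0.3},
  {"dx": 205,"dy": 40,"dz": -100,"rx": 0,"ry": 0,"rz": 0,"gripper": 0.3},
  {"dx": 220,"dy": 40,"dz": -100,"rx": 0,"ry": 0,"rz": 0,"gripper": 0.3},
])

```text
t: 31.93
eef_pos: [0.4913, -0.2172, 0.2111]
ee_rot: [-3.141, -0.0, -1.463]
force: [0.4, 0.4, -0.3]
width: 0.0611
gripper_force: 0.0
```

```bash
python3 - <<'E'
from h import *
d=grab('scene'); save(d,'pics/s3.png',(180,100,380,330),2.6)
t=grab('top'); W=world(t)
k=(W[...,2]>.035)&(W[...,2]<.12)&(W[...,0]<.56)&(W[...,0]>.42)&(W[...,1]>-.05)&(W[...,1]<.3)
N,l,s,c=cv2.connectedComponentsWithStats(k.astype(np.uint8))
for i in range(1,N):
  if s[i,4]>15: print(s[i,4],W[l==i].mean(0).round(4),np.percentile(W[l==i][:,2],95).round(4))
plan(.5,-.2,.2)
E
```

```text
122 [0.4973 0.0843 0.0638] 0.0719
138 [0.4886 0.1587 0.07  ] 0.0836
37 [0.4858 0.1953 0.0396] 0.0426
293 [0.4805 0.2348 0.0604] 0.0927
38 [0.476  0.2857 0.0393] 0.0423
t 32.0 pos [ 0.4919 -0.2163  0.2107] rot [-3.142 -0.    -1.464] -> d [-15.4  -9.8  10.7] r [0. 0. 0.] F [-0.1 -0.   0.4] w 0.0612
```

View pics/s3.png

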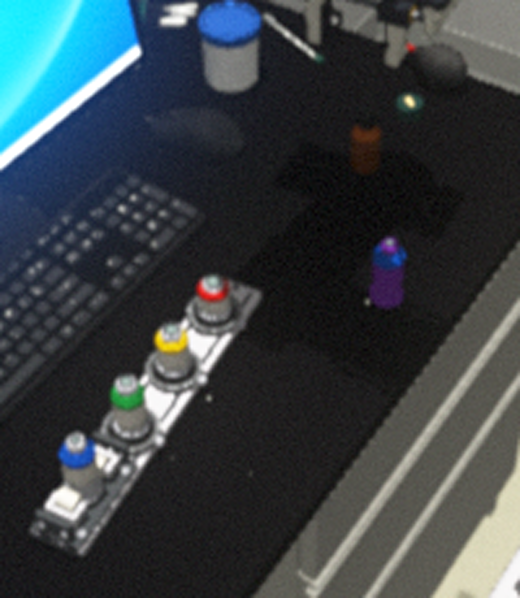

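The scene shows blue (77,465), green (128,410), yellow (172,355) and red (212,303) upright in descending order from the clip. The bottle stands at (366,150) and the purple one is untouched. Handing in.

```bash
python3 -c "
from station import arm
print(arm.job_done())"
```

```text
the job is handed in; nothing more can be done
None
```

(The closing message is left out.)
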